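Change the cell cassettes in a battery tester's dock

ROBOT

A 6-joint arm with a two-finger parallel gripper is mounted at the origin on the work surface. World frame = base frame: x ahead of the robot, y to its left, z up, the work surface at z = 0. Lengths are in m, angles in rad, forces in N, time in s.
With the tool pointing down it reaches from about 0.35 to 0.975 m from the base axis. Payload 17.4 kg.
Tool frame: the origin (TCP) lies at the centre of the arm's flange, where the gripper is bolted on; the fingertips stand 173 mm ahead of it and the grasp point (between the pads) lies 155 mm ahead of it (arm.hold_point_z is the z of the grasp point in the tool frame, in m); z points along the fingers, y is the line along which they close (so a half turn about z gives the same grasp; the last joint's range is limited). The gripper opens to 85 mm and grips with 20 to 120 N. Pads are 22 mm wide; open, the fingers measure 114 mm over their backs; the gripper's body (76 mm by 85 mm) begins 54 mm behind the grasp point. The pads swing forward as they close: fully open they stand 13 mm farther back than shut.
Start: joints at [-1.227, 0.116, 1.442, -0, 1.584, -0.038], TCP at [0.251, -0.626, 0.405] pointing down, gripper open.
Joint ranges: [-2.83, 2.83], [-0.83, 2.19], [0.07, 2.5], [-1.14, 4.28], [0.01, 3], [-2.97, 2.97]. Speed limits (rad/s): [1.89, 1.89, 2.22, 3.14, 3.14, 3.14].

INTERFACE

Orientations are given as a unit quaternion [x, y, z, w].
In Python, from rig import status, imaging, order, arm gives the robot as it stands.
- The arm moves only by the shell command python3 -m pendant 'ROWS' [FORCE]. ROWS is JSON, a list of rows, each an object of numbers: "x", "y", "z": the shift along the tool's x, y, z in cm; "rx", "ry", "rz": the turn, a rotation vector about the tool's x, y, z in degrees; "fingers": the opening, from -1 (shut) to 1 (fully open), so that 0 is half open. In form: [{"x": .., "y": .., "z": .., "rx": .., "ry": .., "rz": .., "fingers": ..}, ...]. A call has 1 to 20 rows; each row is the pose to reach, as a shift and turn from the pose commanded when the call began, along the tool's axes at that moment; what a row does not reach only later rows make up. A row lasts 1/10 s, in which the tool goes at most 50 mm and 8.59 degrees, less where a joint would pass 70% of its speed; a pose out of reach is approached as far as the arm can. A call with a gripper value outside its range is refused whole. The fingers move at their own pace and stop on an object; FORCE is the grip in N (left out, the last holds). Time passes only in rows, so rows that repeat a pose let the fingers close. It gives the time, the measured TCP pose, the force, the opening and the grip force at its end, in the units of the state.
- status.observe(): the state, without advancing time (a new reading comes with each control period).
- imaging.grab_frame(name): name is "side" or "top"; returns (picture, depth): 420x560x3 uint8, red, green, blue; 420x560 float32, m along the optical axis (not along the pixel's ray), 0 where there is no reading.
- imaging.get_calibration(name): a dict with "mtx" (3x3 intrinsics, pixels), "k1" (the pictures are not rectified: a ray, as slopes to the right and down, at radius r is drawn at 1 + k1 r^2 times it, then the intrinsics apply), "pose" (4x4, takes a point from camera to world coordinates). Camera axes: x right, y up, looking along -z (the intrinsics and any distortion apply to the point x, -y, -z); pixel columns grow to the right and rows downward; lengths in m; the calibration is good to about 2 mm. A picture is of the moment at which its call begins. get_calibration takes no time and is no camera call.
- order.sign_off(): hands the job in; it is judged then, once.
The state is a dict: "t": time; "q": joint angles; "qd": joint speeds; "joint_efforts": joint torques, N m; "position": TCP position; "tcp_rot": TCP orientation; "ft_force": force on the tool from outside, world axes, zero at the start; "moment": the same for the moment, N m; "width": opening from 0.0 (shut) to 1.0 (fully open); "grasp_force": force on a finger pad.
Only numpy, scipy, OpenCV 4.12 (cv2) and the standard library are available. Lean on these libraries where they do the work, as an engineer would, in place of code of your own. Each camera call takes 0.05 s, during which the arm holds its last target. There are 200 camera calls.

TASK

Change the cell cassettes in the battery tester's dock: swing both ejector levers of a bay fully outward to pry its spent cassette free before you lift it out, put both spent cassettes in the open quarantine drawer and push that drawer fully home. Every fresh cassette standing on the bench (one or two) goes into a bay of its own, either bay, with both levers of that bay swung fully inward so that it sits right down on the floor of the bay. Leave the other things on the bench where they are.

Things in the scene. Friction and masses are not known exactly. Their poses are not given: they have to be found in the camera images.
- dock: battery tester's docking base, grey plate 215 (x) x 136 (y) x 10 mm with two bays 100 mm apart along its x, each bay's long side along its y, and a steel ejector lever at each end of each bay. Fixed; origin at the centre of its underside on the bench, z up
- bay_a (a point): centre of bay a's floor, 10 mm above the bench, at dock x = -50 mm; axes as the dock's. A seated cassette's underside is here, its long axis along dock y. 2 mm play all round; walls 22 mm above the floor with flared lips up to 31 mm. With both levers out a cassette lowered in rests on their toes, 6 to 7 mm high, and sinks to the floor as they are swung in
- bay_b (a point): the same for bay b, at dock x = +50 mm
- lever_a_left (a joint): ejector lever of bay a at the dock's +y end, rad: 0 = swung in (arm upright, hook over the cassette's ear), 0.75 = fully out (top away from the bay), which lifts that ear 6 to 7 mm. Starts at 0 to 0.05. Pivot at point bay_a plus +53 mm along dock y and 12 mm up, axis along dock x. Stiff pivot: 0.12 N m, 2 to 3 N at the tab; stays where it is left
- lever_a_right (a joint): ejector lever of bay a at the dock's -y end, rad: 0 = swung in (arm upright, hook over the cassette's ear), 0.75 = fully out (top away from the bay), which lifts that ear 6 to 7 mm. Starts at 0 to 0.05. Pivot at point bay_a plus -53 mm along dock y and 12 mm up, axis along dock x. Stiff pivot: 0.12 N m, 2 to 3 N at the tab; stays where it is left
- lever_b_left (a joint): ejector lever of bay b at the dock's +y end, rad: 0 = swung in (arm upright, hook over the cassette's ear), 0.75 = fully out (top away from the bay), which lifts that ear 6 to 7 mm. Starts at 0 to 0.05. Pivot at point bay_b plus +53 mm along dock y and 12 mm up, axis along dock x. Stiff pivot: 0.12 N m, 2 to 3 N at the tab; stays where it is left
- lever_b_right (a joint): ejector lever of bay b at the dock's -y end, rad: 0 = swung in (arm upright, hook over the cassette's ear), 0.75 = fully out (top away from the bay), which lifts that ear 6 to 7 mm. Starts at 0 to 0.05. Pivot at point bay_b plus -53 mm along dock y and 12 mm up, axis along dock x. Stiff pivot: 0.12 N m, 2 to 3 N at the tab; stays where it is left
- tab_a_left (a point): centre of the tab of lever_a_left, 78 mm above its pivot and 6 mm farther from the bay when upright: the very top of the arm. All levers: arm 6 thick, 10 wide (tab: 18 wide, 26 high); upright, its inner face is 3 mm and its outer face 9 mm farther from the bay than the pivot. Push it out with closed fingers from inside, above the cassette's top and lower as it leans; push it in from outside
- spent_a: spent cell cassette, at first seated in bay a: black block 76 (x) x 40 (y) x 56 mm tall, metal cell edges on top, an ear at each end (12 thick, 16 to 28 above the underside), 108 over the ears; same both ways round; 0.18 to 0.29 kg. Origin: centre of the underside, z up. Pinch across the 40 mm at mid-length, fingertips 36 mm or more above the underside to clear bay lips
- spent_b: spent cell cassette, at the start seated in bay b under its levers; as spent_a in every way
- fresh_1: fresh cell cassette standing upright on the open bench between the dock and the drawer unit (this or fresh_2 may be absent); shape, size, mass and origin as spent_a
- fresh_2: fresh cell cassette standing upright on the open bench; as fresh_1 (may be absent)
- cabinet: small white quarantine unit with one drawer, 200 deep (x) x 196 wide (y) x 90 tall; fixed. Origin: bottom centre of its open front face; the drawer comes out along its -x
- drawer (a joint): how far the drawer is pulled out, m: 0 = fully home, 0.165 = fully out; stays where it is left, about 2 N to push and a little more when moved fast
- drawer_in (a point): point on the drawer's inner floor, 10 mm above the bench, mid-width; moves with the drawer, axes as the cabinet's. The inside reaches 66 mm before (-x) to 95 mm behind it, 85 mm to either side; side walls 32 mm high. At the start only the part up to about 70 mm behind it is outside the cabinet. The cabinet's top is 72 mm above this floor: standing cassettes pass under it
- drawer_front (a point): point on the outer face of the red drawer front, mid-width, 60 mm above the bench (the front spans 7 to 85 mm high, 196 wide; a pull lip 70 wide stands 9 mm out of it, 71 to 77 mm above the bench)
- tape: roll of clear tape, 90 across; bystander, leave alone. Origin: its underside's centre (the screwdriver's: on its axis)
- screwdriver: screwdriver lying flat; bystander, leave alone. Origin: its underside's centre (the screwdriver's: on its axis)
- beaker: glass beaker, 85 tall; bystander, leave alone. Origin: its underside's centre (the screwdriver's: on its axis)
- bottle: brown glass bottle, 150 tall; bystander, leave alone. Origin: its underside's centre (the screwdriver's: on its axis)
- meter: yellow multimeter, 80 x 150 x 35; bystander, leave alone. Origin: its underside's centre (the screwdriver's: on its axis)
- pouch_stack: stack of silver pouch cells, 110 x 80 x 30; bystander, leave alone. Origin: its underside's centre (the screwdriver's: on its axis)
- jar: small white jar, 70 tall; bystander, leave alone. Origin: its underside's centre (the screwdriver's: on its axis)
Not all that is in view belongs to the job. Leave any red look-alike of the spent_a alone.

How it is judged:
At the end, for the whole second after the job is handed in: Both spent cassettes in the drawer, drawer home within 6 mm; each fresh cassette in a bay, within 5 mm of its centre and 4 mm of its floor, upright within 0.06 rad, both its levers under 0.1 rad; cassettes at rest. Levers of an empty bay may stand anywhere (x of spent_a in the frame of drawer_in between -0.08 and 0.1 m and y of spent_a in the frame of drawer_in between -0.087 and 0.087 m and z of spent_a in the frame of drawer_in between -0.01 and 0.06 m and x of spent_b in the frame of drawer_in between -0.08 and 0.1 m and y of spent_b in the frame of drawer_in between -0.087 and 0.087 m and z of spent_b in the frame of drawer_in between -0.01 and 0.06 m and value of joint drawer below 0.006 m and ((horizontal distance between fresh_1 and bay_a below 0.005 m and z of fresh_1 in the frame of bay_a below 0.004 m and angle between fresh_1's own z axis and vertical below 0.06 rad and value of joint each of lever_a_left, lever_a_right below 0.1 rad) or (horizontal distance between fresh_1 and bay_b below 0.005 m and z of fresh_1 in the frame of bay_b below 0.004 m and angle between fresh_1's own z axis and vertical below 0.06 rad and value of joint each of lever_b_left, lever_b_right below 0.1 rad)) and ((horizontal distance between fresh_2 and bay_a below 0.005 m and z of fresh_2 in the frame of bay_a below 0.004 m and angle between fresh_2's own z axis and vertical below 0.06 rad and value of joint each of lever_a_left, lever_a_right below 0.1 rad) or (horizontal distance between fresh_2 and bay_b below 0.005 m and z of fresh_2 in the frame of bay_b below 0.004 m and angle between fresh_2's own z axis and vertical below 0.06 rad and value of joint each of lever_b_left, lever_b_right below 0.1 rad)) and linear speed of each of spent_a, spent_b, fresh_1, fresh_2 below 0.02 m/s); the robot touches nothing.
It fails at once if a spent cassette is lifted out of its bay (more than 13 mm up) while one of that bay's levers is swung out by less than 0.5 rad ((horizontal distance between spent_a and bay_a below 0.02 m and z of spent_a in the frame of bay_a between 0.013 and 0.04 m and value of joint any of lever_a_left, lever_a_right below 0.5 rad) or (horizontal distance between spent_b and bay_b below 0.02 m and z of spent_b in the frame of bay_b between 0.013 and 0.04 m and value of joint any of lever_b_left, lever_b_right below 0.5 rad)).
It fails at once if a bystander (tape, screwdriver, beaker, bottle, meter, pouch stack, jar) is moved by more than 50 mm (distance of any of tape, screwdriver, beaker, bottle, meter, pouch_stack, jar from where it was at the start of the episode above 0.05 m).
Of fresh_1, fresh_2 only 1 to 2 are there at a start; the rules pass over those that are not, and their reading is None.
At some moment in a run one of fresh_1, fresh_2 may be knocked a few centimetres aside while the robot is not near it.
It also fails if it takes over 210 s, if anything falls off the work surface, if the arm or the gripper's body presses on something with over 40 N, if the wrist force passes 120 N, or if a joint passes its speed limit or range.

## Working session

There is one attempt and no reset: what is moved stays moved. The work goes in short steps, Python scripts to look and compute and a shell command to move; the robot and the scene stay as the last step left them, time stands still between calls to the robot, and variables do not carry over. Pictures are saved under pics/ and viewed, at most 14 in all, crops included, and the job is handed in when it is done.

```bash
ls; mkdir -p pics; cat > h.py <<'E'
import numpy as np, cv2
from rig import status, imaging, order, arm
from scipy.spatial.transform import Rotation as R
def grab(n,f=None):
    p,d=imaging.grab_frame(n)
    if f: cv2.imwrite('pics/'+f,p[...,::-1])
    return p,d
def cloud(n,d):
    c=imaging.get_calibration(n);K=c['mtx'];k1=c['k1'];T=np.array(c['pose'])
    v,u=np.mgrid[0:420,0:560].astype(float)
    pts=np.stack([u.ravel(),v.ravel()],1)[:,None]
    s=cv2.undistortPoints(pts,np.array(K,float),np.array([k1,0,0,0.]))[:,0]
    z=d.ravel()
    P=np.stack([s[:,0]*z,-s[:,1]*z,-z],1)
    return (P@T[:3,:3].T+T[:3,3]).reshape(420,560,3)
E
python3 - <<'E'
from h import *
for n in('top','side'):
    p,d=grab(n,n+'0.png');c=cloud(n,d);np.save(n+'0.npy',c)
    print(n,imaging.get_calibration(n),np.mean(d>0))
s=status.observe();print(s['t'],s['position'],s['tcp_rot'],s['ft_force'],s['width'])
E
```

```text
pics
top {'mtx': array([[512.8363917 ,   0.        , 282.26984487],
       [  0.        , 512.8363917 , 207.52870641],
       [  0.        ,   0.        ,   1.        ]]), 'k1': -0.03086755591386278, 'pose': array([[ 0.01122902,  0.98303049, -0.18309822,  0.31783766],
       [-0.99976349,  0.00762675, -0.02036632,  0.03858894],
       [-0.01862427,  0.18328361,  0.98288364,  1.24236838],
       [ 0.        ,  0.        ,  0.        ,  1.        ]])} 0.9960544217687075
side {'mtx': array([[425.15922402,   0.        , 274.07445723],
       [  0.        , 425.15922402, 204.47885414],
       [  0.        ,   0.        ,   1.        ]]), 'k1': -0.0933647469873078, 'pose': array([[-0.73694825,  0.45722563, -0.49784737, -0.0278529 ],
       [-0.6758758 , -0.4875814 ,  0.55268099,  0.68464296],
       [ 0.0099588 ,  0.74378027,  0.66835   ,  0.85234036],
       [ 0.        ,  0.        ,  0.        ,  1.        ]])} 0.9959948979591837
0.1 [ 0.25148352 -0.62641706  0.40400865] [ 9.81835790e-01  1.89731884e-01 -9.41434010e-05 -5.33524263e-04] [-0.16378301 -0.33955957  0.5095821 ] 0.9983875587754469
```

View pics/top0.png

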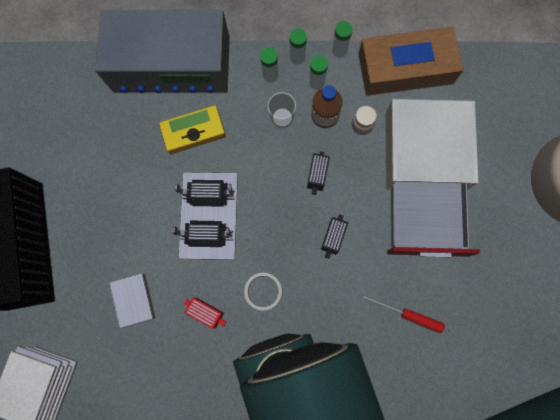

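View pics/side0.png

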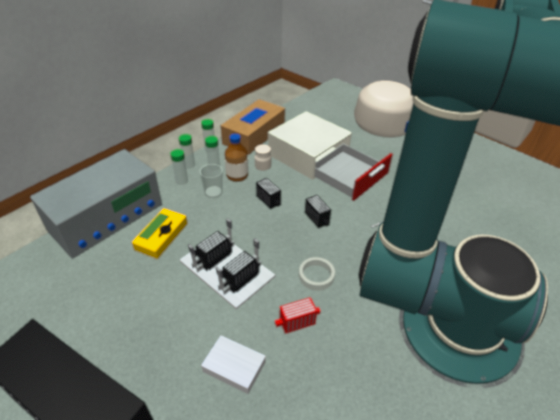

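The top view shows two things that could be taken for the spent cassettes: the black blocks in the white dock at (207,193) and (206,234). Black free-standing blocks at (318,172) and (335,236) are the fresh ones. The red look-alike at (205,313) is to be left alone. The open drawer is at (430,215) and the screwdriver at (405,315). I'll measure these and check a close crop.

```bash
cat >> h.py <<'E'
def rect(c,m):
    P=c[m][:,:2].astype(np.float32)*1000
    r=cv2.minAreaRect(P); b=cv2.boxPoints(r)
    e=b[1]-b[0];f=b[2]-b[1]
    l=e if np.hypot(*e)>np.hypot(*f) else f
    return np.round(r[0],1),np.round(r[1],1),round((np.degrees(np.arctan2(l[1],l[0]))+90)%180-90,2),m.sum()
def win(c,u0,v0,u1,v1,z0,z1):
    m=np.zeros(c.shape[:2],bool);m[v0:v1,u0:u1]=1
    return m&(c[...,2]>z0)&(c[...,2]<z1)
E
python3 - <<'E'
from h import *
c=np.load('top0.npy')
for n,w in dict(fresh1=(295,140,345,200,.045,.07),f1ears=(295,140,345,200,.012,.07),fresh2=(312,205,360,265,.045,.07),f2ears=(312,205,360,265,.012,.07),bayN=(185,175,228,210,.057,.075),bayS=(185,216,228,250,.057,.075),plate=(170,165,245,265,.004,.02),cabtop=(380,90,485,190,.08,.1),front=(380,235,490,265,.06,.1),
  tabs=(165,165,245,265,.083,.12),tape=(240,265,290,320,.008,.1)).items():
    m=win(c,*w)
    print(n,rect(c,m) if m.sum()>3 else m.sum(), np.round(np.median(c[m][:,2]),4) if m.sum() else '')
m=win(c,165,165,245,265,.08,.12)
k,l,st,ce=cv2.connectedComponentsWithStats(m.astype(np.uint8))
for i in range(1,k):
    if st[i,4]>3: print(np.round(ce[i]),np.round(c[l==i].mean(0),4),st[i,4],c[l==i].min(0).round(3),c[l==i].max(0).round(3))
for p in[(282,105),(327,95),(366,118),(430,215),(230,193),(405,313)]: print(p,c[p[1],p[0]].round(3))
p=cv2.imread('pics/top0.png');q=cv2.imread('pics/side0.png')
a=cv2.resize(p[160:270,165:245],None,fx=5,fy=5,interpolation=3);b=cv2.resize(q[200:310,170:280],(550,550),interpolation=3)[:550]
cv2.imwrite('pics/crop1.png',cv2.resize(np.hstack([a,b]),(800,463)))
E
```

```text
fresh1 (array([632.6, -22.3]), array([40.4, 76.7]), np.float32(-10.51), np.int64(534)) 0.0554
f1ears (array([632.3, -22.3]), array([ 40.3, 109.7]), np.float32(-10.84), np.int64(631)) 0.0549
fresh2 (array([476.9, -60.2]), array([39.8, 77. ]), np.float32(-18.79), np.int64(571)) 0.0552
f2ears (array([476.9, -59.9]), array([ 40.2, 108. ]), np.float32(-18.79), np.int64(663)) 0.0546
bayN (array([577.6, 245.8]), array([76.8, 40.6]), np.float32(89.88), np.int64(553)) 0.0655
bayS (array([477.5, 246.3]), array([76.4, 39.8]), np.float32(89.72), np.int64(564)) 0.0653
plate (array([534.4, 248.9]), array([245.7, 184. ]), np.float32(2.93), np.int64(2559)) 0.0093
cabtop (array([ 697.2, -291.4]), array([199.9, 203.1]), np.float32(-1.07), np.int64(6947)) 0.0891
front (array([ 434.6, -285.4]), array([194.3,  19.1]), np.float32(88.73), np.int64(583)) 0.0825
tabs (array([527.3, 246.4]), array([129.9, 117.3]), np.float32(89.25), np.int64(127)) 0.0969
tape (array([344.8, 107.3]), array([88.5, 88.7]), np.float32(-25.39), np.int64(440)) 0.0229
[176. 187.] [0.5778 0.3068 0.095 ] 34 [0.569 0.304 0.083] [0.587 0.31  0.102]
[230. 188.] [0.5763 0.1832 0.0951] 25 [0.569 0.181 0.084] [0.585 0.186 0.103]
[174. 230.] [0.478  0.3076 0.0942] 40 [0.469 0.304 0.08 ] [0.487 0.312 0.104]
[227. 231.] [0.4772 0.1858 0.0945] 32 [0.469 0.183 0.082] [0.485 0.189 0.102]
(282, 105) [0.811 0.068 0.015]
(327, 95) [ 0.78  -0.037  0.152]
(366, 118) [ 0.756 -0.136  0.07 ]
(430, 215) [ 0.532 -0.295  0.01 ]
(230, 193) [0.574 0.188 0.052]
(405, 313) [ 0.298 -0.225  0.019]
```

View pics/crop1.png

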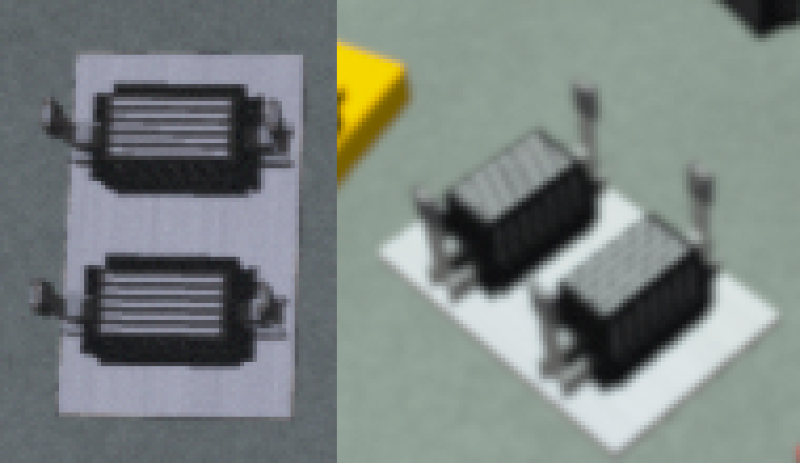

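The crop shows both black cassettes seated in the dock, with the four levers upright. Their tabs are near top-view pixels (176,187), (230,188), (174,230) and (227,231). These are the spent cassettes. Next I'll move over the north bay with the fingers shut.

```bash
cat >> h.py <<'E'
def go(x,y,z,th):
    s=status.observe();M=R.from_quat(s['tcp_rot']);p=np.array(s['position'])
    G=R.from_matrix(np.array([[np.cos(a:=np.radians(th)),np.sin(a),0],[np.sin(a),-np.cos(a),0],[0,0,-1]]))
    print('t',s['t'],'xyz cm',np.round(M.inv().apply(np.array([x,y,z])-p)*100,2),'rot',np.round(np.degrees((M.inv()*G).as_rotvec()),2))
E
python3 -c "
from h import *
go(.5776,.2858,.30,89.7)"
```

```text
t 0.1 xyz cm [ 64.25 -72.49  10.48] rot [-5.000e-02 -4.000e-02 -6.783e+01]
```

```bash
M='{"x":64.2,"y":-72.5,"z":3,"rx":-0.05,"ry":-0.04,"rz":-67.8,"fingers":-1}'
python3 -m pendant '[{"x":64.2,"y":-72.5,"z":3,"rx":-0.05,"ry":-0.04,"rz":-67.8,"fingers":-1},{"x":64.2,"y":-72.5,"z":3,"rx":-0.05,"ry":-0.04,"rz":-67.8,"fingers":-1},{"x":64.2,"y":-72.5,"z":3,"rx":-0.05,"ry":-0.04,"rz":-67.8,"fingers":-1},{"x":64.2,"y":-72.5,"z":3,"rx":-0.05,"ry":-0.04,"rz":-67.8,"fingers":-1},{"x":64.2,"y":-72.5,"z":3,"rx":-0.05,"ry":-0.04,"rz":-67.8,"fingers":-1},{"x":64.2,"y":-72.5,"z":3,"rx":-0.05,"ry":-0.04,"rz":-67.8,"fingers":-1},{"x":64.2,"y":-72.5,"z":3,"rx":-0.05,"ry":-0.04,"rz":-67.8,"fingers":-1},{"x":64.2,"y":-72.5,"z":3,"rx":-0.05,"ry":-0.04,"rz":-67.8,"fingers":-1},{"x":64.2,"y":-72.5,"z":3,"rx":-0.05,"ry":-0.04,"rz":-67.8,"fingers":-1},{"x":64.2,"y":-72.5,"z":3,"rx":-0.05,"ry":-0.04,"rz":-67.8,"fingers":-1},{"x":64.2,"y":-72.5,"z":3,"rx":-0.05,"ry":-0.04,"rz":-67.8,"fingers":-1},{"x":64.2,"y":-72.5,"z":3,"rx":-0.05,"ry":-0.04,"rz":-67.8,"fingers":-1},{"x":64.2,"y":-72.5,"z":3,"rx":-0.05,"ry":-0.04,"rz":-67.8,"fingers":-1},{"x":64.2,"y":-72.5,"z":3,"rx":-0.05,"ry":-0.04,"rz":-67.8,"fingers":-1},{"x":64.2,"y":-72.5,"z":3,"rx":-0.05,"ry":-0.04,"rz":-67.8,"fingers":-1},{"x":64.2,"y":-72.5,"z":3,"rx":-0.05,"ry":-0.04,"rz":-67.8,"fingers":-1},{"x":64.2,"y":-72.5,"z":3,"rx":-0.05,"ry":-0.04,"rz":-67.8,"fingers":-1},{"x":64.2,"y":-72.5,"z":3,"rx":-0.05,"ry":-0.04,"rz":-67.8,"fingers":-1},{"x":64.2,"y":-72.5,"z":3,"rx":-0.05,"ry":-0.04,"rz":-67.8,"fingers":-1},{"x":64.2,"y":-72.5,"z":3,"rx":-0.05,"ry":-0.04,"rz":-67.8,"fingers":-1}]'
python3 -c "
from h import *
go(.5776,.2858,.251,89.7)"
```

```text
t: 2.1
position: [0.5776, 0.2892, 0.3734]
tcp_rot: [0.708, 0.706, -0.001, -0.0]
ft_force: [-0.4, -0.9, 0.2]
width: 0.004
grasp_force: 0.0
t 2.1 xyz cm [-3.200e-01  1.000e-02  1.224e+01] rot [-0.06  0.06  0.11]
```

```bash
python3 -m pendant '[{"z":4,"fingers":-1},{"z":8,"fingers":-1},{"z":11,"fingers":-1},{"z":12.2,"fingers":-1},{"z":12.2,"fingers":-1},{"x":0.6,"z":12.2,"fingers":-1},{"x":1.2,"z":12.4,"fingers":-1},{"x":1.8,"z":12.6,"fingers":-1},{"x":2.4,"z":12.8,"fingers":-1},{"x":2.9,"z":13.1,"fingers":-1},{"x":3.4,"z":13.4,"fingers":-1},{"x":3.8,"z":13.6,"fingers":-1},{"x":4.2,"z":13.8,"fingers":-1},{"x":4.4,"z":13.8,"fingers":-1},{"x":4.6,"z":13.8,"fingers":-1},{"x":4.6,"z":13.8,"fingers":-1}]'
```

```text
schema error: expected keys x, y, z, rx, ry, rz, fingers
```

```bash
python3 -m pendant '[{"x":0,"y":0,"z":4,"rx":0,"ry":0,"rz":0,"fingers":-1},{"x":0,"y":0,"z":8,"rx":0,"ry":0,"rz":0,"fingers":-1},{"x":0,"y":0,"z":11,"rx":0,"ry":0,"rz":0,"fingers":-1},{"x":0,"y":0,"z":12.2,"rx":0,"ry":0,"rz":0,"fingers":-1},{"x":0,"y":0,"z":12.2,"rx":0,"ry":0,"rz":0,"fingers":-1},{"x":0.6,"y":0,"z":12.2,"rx":0,"ry":0,"rz":0,"fingers":-1},{"x":1.2,"y":0,"z":12.4,"rx":0,"ry":0,"rz":0,"fingers":-1},{"x":1.8,"y":0,"z":12.6,"rx":0,"ry":0,"rz":0,"fingers":-1},{"x":2.4,"y":0,"z":12.8,"rx":0,"ry":0,"rz":0,"fingers":-1},{"x":2.9,"y":0,"z":13.1,"rx":0,"ry":0,"rz":0,"fingers":-1},{"x":3.4,"y":0,"z":13.4,"rx":0,"ry":0,"rz":0,"fingers":-1},{"x":3.8,"y":0,"z":13.6,"rx":0,"ry":0,"rz":0,"fingers":-1},{"x":4.2,"y":0,"z":13.8,"rx":0,"ry":0,"rz":0,"fingers":-1},{"x":4.4,"y":0,"z":13.8,"rx":0,"ry":0,"rz":0,"fingers":-1},{"x":4.6,"y":0,"z":13.8,"rx":0,"ry":0,"rz":0,"fingers":-1},{"x":4.6,"y":0,"z":13.8,"rx":0,"ry":0,"rz":0,"fingers":-1}]'
```

```text
t: 3.7
position: [0.5774, 0.3317, 0.2367]
tcp_rot: [0.709, 0.705, -0.0, 0.0]
ft_force: [-0.2, 0.4, 0.4]
width: -0.002
grasp_force: 0.0
```

```bash
python3 - <<'E'
from h import *
p,d=grab('top');q,e=grab('side')
a=cv2.resize(p[140:280,150:290],(560,560),interpolation=3);b=cv2.resize(q[180:320,160:300],(560,560),interpolation=3)
cv2.imwrite('pics/c2.png',cv2.resize(np.hstack([a,b]),(800,400))[...,::-1])
E
```

```text
(no output)
```

View pics/c2.png

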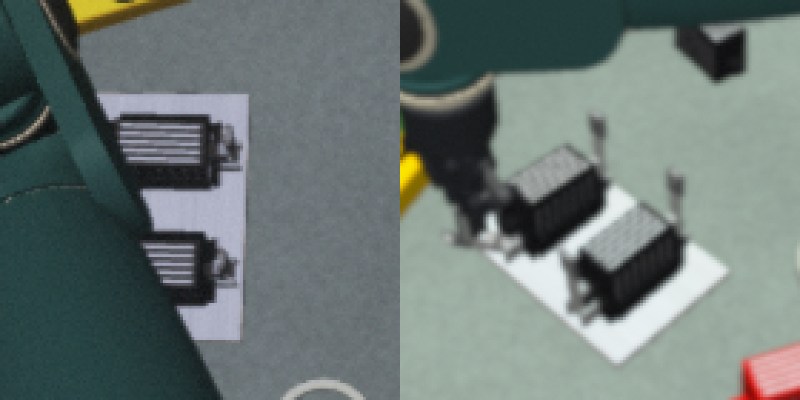

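The side crop shows the north bay's left lever leaning out at about (465,225). The force is still low, so I'll push a little further until it meets the stop.

```bash
python3 -m pendant '[{"x":0.2,"y":0,"z":0,"rx":0,"ry":0,"rz":0,"fingers":-1},{"x":0.4,"y":0,"z":0,"rx":0,"ry":0,"rz":0,"fingers":-1},{"x":0.4,"y":0,"z":0,"rx":0,"ry":0,"rz":0,"fingers":-1}]'; python3 -m pendant '[{"x":0.2,"y":0,"z":0,"rx":0,"ry":0,"rz":0,"fingers":-1},{"x":0.4,"y":0,"z":0,"rx":0,"ry":0,"rz":0,"fingers":-1},{"x":0.4,"y":0,"z":0,"rx":0,"ry":0,"rz":0,"fingers":-1}]'
```

```text
t: 4.1
position: [0.5776, 0.335, 0.2367]
tcp_rot: [0.709, 0.705, -0.001, 0.001]
ft_force: [-0.4, -8.3, 3.6]
width: -0.0
grasp_force: 4.3
t: 4.4
position: [0.5779, 0.3369, 0.2363]
tcp_rot: [0.71, 0.705, -0.004, 0.003]
ft_force: [-1.7, -34.6, 7.7]
width: 0.001
grasp_force: 15.0
```

```bash
python3 -m pendant '[{"x":-1,"y":0,"z":-1,"rx":0,"ry":0,"rz":0,"fingers":-1},{"x":-3,"y":0,"z":-4.4,"rx":0,"ry":0,"rz":0,"fingers":-1},{"x":-7,"y":0,"z":-4.4,"rx":0,"ry":0,"rz":0,"fingers":-1},{"x":-11,"y":0,"z":-4.4,"rx":0,"ry":0,"rz":0,"fingers":-1},{"x":-13.4,"y":0,"z":-4.4,"rx":0,"ry":0,"rz":0,"fingers":-1},{"x":-13.4,"y":0,"z":-1.4,"rx":0,"ry":0,"rz":0,"fingers":-1},{"x":-13.4,"y":0,"z":-1.4,"rx":0,"ry":0,"rz":0,"fingers":-1},{"x":-14.0,"y":0,"z":-1.4,"rx":0,"ry":0,"rz":0,"fingers":-1},{"x":-14.6,"y":0,"z":-1.2,"rx":0,"ry":0,"rz":0,"fingers":-1},{"x":-15.2,"y":0,"z":-1,"rx":0,"ry":0,"rz":0,"fingers":-1},{"x":-15.8,"y":0,"z":-0.8,"rx":0,"ry":0,"rz":0,"fingers":-1},{"x":-16.4,"y":0,"z":-0.5,"rx":0,"ry":0,"rz":0,"fingers":-1},{"x":-17,"y":0,"z":-0.2,"rx":0,"ry":0,"rz":0,"fingers":-1},{"x":-17.5,"y":0,"z":0,"rx":0,"ry":0,"rz":0,"fingers":-1},{"x":-18,"y":0,"z":0,"rx":0,"ry":0,"rz":0,"fingers":-1},{"x":-18.2,"y":0,"z":0,"rx":0,"ry":0,"rz":0,"fingers":-1},{"x":-18.3,"y":0,"z":0,"rx":0,"ry":0,"rz":0,"fingers":-1},{"x":-18.3,"y":0,"z":0,"rx":0,"ry":0,"rz":0,"fingers":-1}]'
```

```text
t: 6.2
position: [0.5764, 0.1573, 0.2373]
tcp_rot: [0.709, 0.705, 0.001, -0.001]
ft_force: [-0.4, 16.5, 2.4]
width: -0.001
grasp_force: 6.9
```

```bash
python3 -m pendant '[{"x":-0.2,"y":0,"z":0,"rx":0,"ry":0,"rz":0,"fingers":-1},{"x":-0.3,"y":0,"z":0,"rx":0,"ry":0,"rz":0,"fingers":-1},{"x":-0.3,"y":0,"z":0,"rx":0,"ry":0,"rz":0,"fingers":-1}]'
```

```text
t: 6.5
position: [0.5764, 0.1554, 0.238]
tcp_rot: [0.709, 0.705, 0.003, -0.001]
ft_force: [-1.6, 28.8, 6.1]
width: -0.001
grasp_force: 12.7
```

```bash
python3 -m pendant '[{"x":1,"y":0,"z":-1,"rx":0,"ry":0,"rz":0,"fingers":-1},{"x":4,"y":0,"z":-4.4,"rx":0,"ry":0,"rz":0,"fingers":-1},{"x":5.3,"y":-4,"z":-4.4,"rx":0,"ry":0,"rz":0,"fingers":-1},{"x":5.3,"y":-8,"z":-4.4,"rx":0,"ry":0,"rz":0,"fingers":-1},{"x":5.3,"y":-10,"z":-4.4,"rx":0,"ry":0,"rz":0,"fingers":-1},{"x":5.3,"y":-10,"z":-1.4,"rx":0,"ry":0,"rz":0,"fingers":-1},{"x":5.3,"y":-10,"z":-1.4,"rx":0,"ry":0,"rz":0,"fingers":-1},{"x":4.7,"y":-10,"z":-1.4,"rx":0,"ry":0,"rz":0,"fingers":-1},{"x":4.1,"y":-10,"z":-1.2,"rx":0,"ry":0,"rz":0,"fingers":-1},{"x":3.5,"y":-10,"z":-1,"rx":0,"ry":0,"rz":0,"fingers":-1},{"x":2.9,"y":-10,"z":-0.8,"rx":0,"ry":0,"rz":0,"fingers":-1},{"x":2.3,"y":-10,"z":-0.5,"rx":0,"ry":0,"rz":0,"fingers":-1},{"x":1.7,"y":-10,"z":-0.2,"rx":0,"ry":0,"rz":0,"fingers":-1},{"x":1.2,"y":-10,"z":0,"rx":0,"ry":0,"rz":0,"fingers":-1},{"x":0.7,"y":-10,"z":0,"rx":0,"ry":0,"rz":0,"fingers":-1},{"x":0.4,"y":-10,"z":0,"rx":0,"ry":0,"rz":0,"fingers":-1},{"x":0.2,"y":-10,"z":0,"rx":0,"ry":0,"rz":0,"fingers":-1},{"x":0.1,"y":-10,"z":0,"rx":0,"ry":0,"rz":0,"fingers":-1},{"x":0.1,"y":-10,"z":0,"rx":0,"ry":0,"rz":0,"fingers":-1}]'
```

```text
t: 8.4
position: [0.4765, 0.1565, 0.2378]
tcp_rot: [0.709, 0.705, 0.002, -0.001]
ft_force: [-2.2, 27.8, 4.7]
width: -0.0
grasp_force: 11.5
```

```bash
python3 -m pendant '[{"x":1,"y":0,"z":-1,"rx":0,"ry":0,"rz":0,"fingers":-1},{"x":3,"y":0,"z":-4.4,"rx":0,"ry":0,"rz":0,"fingers":-1},{"x":7,"y":0,"z":-4.4,"rx":0,"ry":0,"rz":0,"fingers":-1},{"x":11,"y":0,"z":-4.4,"rx":0,"ry":0,"rz":0,"fingers":-1},{"x":13.1,"y":0,"z":-4.4,"rx":0,"ry":0,"rz":0,"fingers":-1},{"x":13.1,"y":0,"z":-1.4,"rx":0,"ry":0,"rz":0,"fingers":-1},{"x":13.1,"y":0,"z":-1.4,"rx":0,"ry":0,"rz":0,"fingers":-1},{"x":13.7,"y":0,"z":-1.4,"rx":0,"ry":0,"rz":0,"fingers":-1},{"x":14.3,"y":0,"z":-1.2,"rx":0,"ry":0,"rz":0,"fingers":-1},{"x":14.9,"y":0,"z":-1,"rx":0,"ry":0,"rz":0,"fingers":-1},{"x":15.5,"y":0,"z":-0.8,"rx":0,"ry":0,"rz":0,"fingers":-1},{"x":16.1,"y":0,"z":-0.5,"rx":0,"ry":0,"rz":0,"fingers":-1},{"x":16.7,"y":0,"z":-0.2,"rx":0,"ry":0,"rz":0,"fingers":-1},{"x":17.3,"y":0,"z":0,"rx":0,"ry":0,"rz":0,"fingers":-1},{"x":17.8,"y":0,"z":0,"rx":0,"ry":0,"rz":0,"fingers":-1},{"x":18.2,"y":0,"z":0,"rx":0,"ry":0,"rz":0,"fingers":-1},{"x":18.4,"y":0,"z":0,"rx":0,"ry":0,"rz":0,"fingers":-1},{"x":18.5,"y":0,"z":0,"rx":0,"ry":0,"rz":0,"fingers":-1},{"x":18.5,"y":0,"z":0,"rx":0,"ry":0,"rz":0,"fingers":-1}]'
```

```text
t: 10.3
position: [0.4777, 0.3378, 0.2361]
tcp_rot: [0.709, 0.705, -0.004, 0.003]
ft_force: [-2.8, -38.7, 9.2]
width: -0.001
grasp_force: 17.4
```

Now I'll rise and move aside towards the drawer so the top camera can check the levers and the drawer.

```bash
python3 -m pendant '[{"x":-1,"y":0,"z":-2,"rx":0,"ry":0,"rz":0,"fingers":-1},{"x":-4,"y":0,"z":-7,"rx":0,"ry":0,"rz":0,"fingers":0},{"x":-30,"y":-4,"z":-14,"rx":0,"ry":0,"rz":0,"fingers":1},{"x":-30,"y":-4,"z":-14,"rx":0,"ry":0,"rz":0,"fingers":1},{"x":-30,"y":-4,"z":-14,"rx":0,"ry":0,"rz":0,"fingers":1},{"x":-30,"y":-4,"z":-14,"rx":0,"ry":0,"rz":0,"fingers":1},{"x":-30,"y":-4,"z":-14,"rx":0,"ry":0,"rz":0,"fingers":1},{"x":-30,"y":-4,"z":-14,"rx":0,"ry":0,"rz":0,"fingers":1},{"x":-30,"y":-4,"z":-14,"rx":0,"ry":0,"rz":0,"fingers":1}]'
python3 - <<'E'
from h import *
p,d=grab('top','t3.png');c=cloud('top',d);q,e=grab('side')
cv2.imwrite('pics/c3.png',np.hstack([cv2.resize(p[150:290,140:260],(400,467),interpolation=3),cv2.resize(q[180:320,160:280],(400,467),interpolation=3)])[...,::-1])
for n,w in dict(bayN=(185,165,230,214,.057,.08),bayS=(185,214,230,250,.057,.08)).items():
    m=win(c,*w);print(n,rect(c,m),np.median(c[m][:,2]))
m=win(c,370,170,490,265,.004,.018);P=c[m];print('drawer floor',P.min(0),P.max(0),np.percentile(P,[2,98],axis=0))
m=win(c,370,235,490,265,.078,.1);print(rect(c,m))
E
```

```text
t: 11.2
position: [0.4353, 0.0381, 0.3786]
tcp_rot: [0.71, 0.704, 0.001, 0.001]
ft_force: [0.0, 0.7, 0.1]
width: 1.004
grasp_force: 0.0
bayN (array([578.1, 243.8]), array([76.3, 41.6]), np.float32(89.6), np.int64(585)) 0.07103638386703226
bayS (array([478. , 247.9]), array([77.5, 40.4]), np.float32(89.12), np.int64(591)) 0.07162157108076816
drawer floor [ 0.41223852 -0.44564395  0.0040079 ] [ 0.6448765  -0.15018252  0.01791233] [[ 0.45797255 -0.37357177  0.00448661]
 [ 0.61189606 -0.2005423   0.01491391]]
(array([ 434.7, -286.1]), array([195.8,  19.2]), np.float32(88.89), np.int64(434))
```

View pics/c3.png

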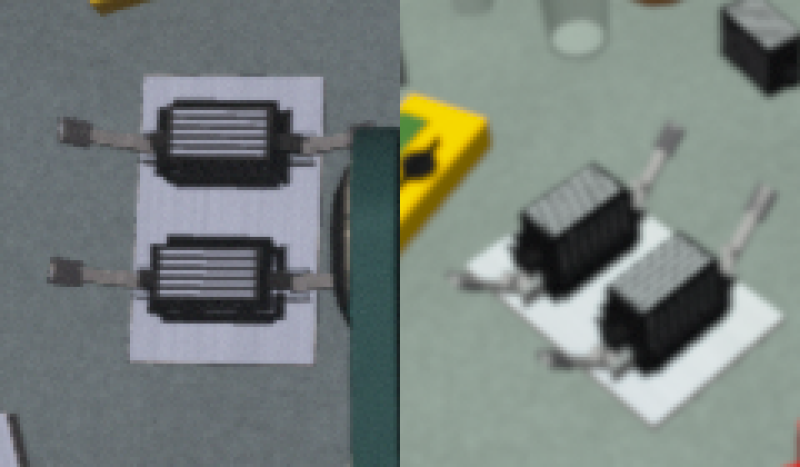

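All four levers are fully out in both views, and both cassettes are raised about 6 mm. Next I'll pick the south spent cassette.

```bash
python3 -c "
from h import *
go(.478,.2475,.225,89.7)"
```

```text
t 11.3 xyz cm [20.76  4.06 15.21] rot [ 0.07  0.03 -0.1 ]
```

```bash
python3 -m pendant '[{"x":20.8,"y":4.1,"z":5,"rx":0,"ry":0,"rz":0,"fingers":1},{"x":20.8,"y":4.1,"z":5,"rx":0,"ry":0,"rz":0,"fingers":1},{"x":20.8,"y":4.1,"z":5,"rx":0,"ry":0,"rz":0,"fingers":1},{"x":20.8,"y":4.1,"z":5,"rx":0,"ry":0,"rz":0,"fingers":1},{"x":20.8,"y":4.1,"z":5,"rx":0,"ry":0,"rz":0,"fingers":1},{"x":20.8,"y":4.1,"z":9,"rx":0,"ry":0,"rz":0,"fingers":1},{"x":20.8,"y":4.1,"z":12,"rx":0,"ry":0,"rz":0,"fingers":1},{"x":20.8,"y":4.1,"z":14,"rx":0,"ry":0,"rz":0,"fingers":1},{"x":20.8,"y":4.1,"z":15.2,"rx":0,"ry":0,"rz":0,"fingers":1},{"x":20.8,"y":4.1,"z":15.2,"rx":0,"ry":0,"rz":0,"fingers":1},{"x":20.8,"y":4.1,"z":15.2,"rx":0,"ry":0,"rz":0,"fingers":-1},{"x":20.8,"y":4.1,"z":15.2,"rx":0,"ry":0,"rz":0,"fingers":-1},{"x":20.8,"y":4.1,"z":15.2,"rx":0,"ry":0,"rz":0,"fingers":-1},{"x":20.8,"y":4.1,"z":15.2,"rx":0,"ry":0,"rz":0,"fingers":-1},{"x":20.8,"y":4.1,"z":15.2,"rx":0,"ry":0,"rz":0,"fingers":-1},{"x":20.8,"y":4.1,"z":15.2,"rx":0,"ry":0,"rz":0,"fingers":-1}]' 50; python3 -c "
from h import *
go(.524,-.331,.40,-1.1);go(.524,-.331,.40,178.9)"
```

```text
t: 12.9
position: [0.4782, 0.2481, 0.2258]
tcp_rot: [0.709, 0.705, 0.001, 0.001]
ft_force: [-1.0, -1.2, 6.0]
width: 0.458
grasp_force: 51.9
t 12.9 xyz cm [-57.89   4.94 -17.4 ] rot [ 9.000e-02 -7.000e-02  9.077e+01]
t 12.9 xyz cm [-57.89   4.94 -17.4 ] rot [ 7.000e-02  9.000e-02 -8.923e+01]
```

```bash
python3 -m pendant '[{"x":0,"y":0,"z":-1,"rx":0,"ry":0,"rz":0,"fingers":-1},{"x":0,"y":0,"z":-3,"rx":0,"ry":0,"rz":0,"fingers":-1},{"x":0,"y":0,"z":-6,"rx":0,"ry":0,"rz":0,"fingers":-1},{"x":0,"y":0,"z":-10,"rx":0,"ry":0,"rz":0,"fingers":-1},{"x":0,"y":0,"z":-14,"rx":0,"ry":0,"rz":0,"fingers":-1},{"x":-57.9,"y":4.9,"z":-17.4,"rx":0,"ry":0,"rz":90.8,"fingers":-1},{"x":-57.9,"y":4.9,"z":-17.4,"rx":0,"ry":0,"rz":90.8,"fingers":-1},{"x":-57.9,"y":4.9,"z":-17.4,"rx":0,"ry":0,"rz":90.8,"fingers":-1},{"x":-57.9,"y":4.9,"z":-17.4,"rx":0,"ry":0,"rz":90.8,"fingers":-1},{"x":-57.9,"y":4.9,"z":-17.4,"rx":0,"ry":0,"rz":90.8,"fingers":-1},{"x":-57.9,"y":4.9,"z":-17.4,"rx":0,"ry":0,"rz":90.8,"fingers":-1},{"x":-57.9,"y":4.9,"z":-17.4,"rx":0,"ry":0,"rz":90.8,"fingers":-1},{"x":-57.9,"y":4.9,"z":-17.4,"rx":0,"ry":0,"rz":90.8,"fingers":-1},{"x":-57.9,"y":4.9,"z":-17.4,"rx":0,"ry":0,"rz":90.8,"fingers":-1},{"x":-57.9,"y":4.9,"z":-17.4,"rx":0,"ry":0,"rz":90.8,"fingers":-1},{"x":-57.9,"y":4.9,"z":-17.4,"rx":0,"ry":0,"rz":90.8,"fingers":-1},{"x":-57.9,"y":4.9,"z":-17.4,"rx":0,"ry":0,"rz":90.8,"fingers":-1},{"x":-57.9,"y":4.9,"z":-17.4,"rx":0,"ry":0,"rz":90.8,"fingers":-1},{"x":-57.9,"y":4.9,"z":-17.4,"rx":0,"ry":0,"rz":90.8,"fingers":-1},{"x":-57.9,"y":4.9,"z":-17.4,"rx":0,"ry":0,"rz":90.8,"fingers":-1}]'; python3 -c "
from h import *
go(.524,-.331,.22,-1.1)"
```

```text
t: 14.9
position: [0.5236, -0.3303, 0.3995]
tcp_rot: [1.0, -0.009, 0.0, 0.0]
ft_force: [0.3, 0.5, -1.5]
width: 0.457
grasp_force: 51.1
t 14.9 xyz cm [ 0.04  0.06 17.95] rot [ 0.04 -0.02  0.01]
```

```bash
python3 -m pendant '[{"x":0,"y":0,"z":4,"rx":0,"ry":0,"rz":0,"fingers":-1},{"x":0,"y":0,"z":8,"rx":0,"ry":0,"rz":0,"fingers":-1},{"x":0,"y":0,"z":12,"rx":0,"ry":0,"rz":0,"fingers":-1},{"x":0,"y":0,"z":15,"rx":0,"ry":0,"rz":0,"fingers":-1},{"x":0,"y":0,"z":16.5,"rx":0,"ry":0,"rz":0,"fingers":-1},{"x":0,"y":0,"z":17.3,"rx":0,"ry":0,"rz":0,"fingers":-1},{"x":0,"y":0,"z":17.8,"rx":0,"ry":0,"rz":0,"fingers":-1},{"x":0,"y":0,"z":17.8,"rx":0,"ry":0,"rz":0,"fingers":-1},{"x":0,"y":0,"z":17.8,"rx":0,"ry":0,"rz":0,"fingers":-1}]'
python3 -m pendant '[{"x":0,"y":0,"z":0,"rx":0,"ry":0,"rz":0,"fingers":0.4},{"x":0,"y":0,"z":0,"rx":0,"ry":0,"rz":0,"fingers":0.4},{"x":0,"y":0,"z":0,"rx":0,"ry":0,"rz":0,"fingers":0.4},{"x":0,"y":0,"z":-2,"rx":0,"ry":0,"rz":0,"fingers":0.4},{"x":0,"y":0,"z":-6,"rx":0,"ry":0,"rz":0,"fingers":0.4},{"x":0,"y":0,"z":-10,"rx":0,"ry":0,"rz":0,"fingers":1},{"x":0,"y":0,"z":-14,"rx":0,"ry":0,"rz":0,"fingers":1},{"x":0,"y":0,"z":-15.5,"rx":0,"ry":0,"rz":0,"fingers":1}]'; python3 -c "
from h import *
go(.578,.244,.225,89.6)"
```

```text
t: 15.8
position: [0.524, -0.3314, 0.2227]
tcp_rot: [1.0, -0.01, 0.001, 0.001]
ft_force: [-0.7, -0.1, -1.8]
width: 0.454
grasp_force: 51.1
t: 16.6
position: [0.5237, -0.3312, 0.3812]
tcp_rot: [1.0, -0.01, 0.002, 0.002]
ft_force: [-1.7, 0.1, -0.6]
width: 0.995
grasp_force: 0.0
t 16.6 xyz cm [  4.23 -57.68  15.41] rot [ 4.000e-01 -4.000e-02 -9.073e+01]
```

```bash
python3 -m pendant '[{"x":4.3,"y":-57.6,"z":2,"rx":0,"ry":0,"rz":-90.7,"fingers":1},{"x":4.3,"y":-57.6,"z":2,"rx":0,"ry":0,"rz":-90.7,"fingers":1},{"x":4.3,"y":-57.6,"z":2,"rx":0,"ry":0,"rz":-90.7,"fingers":1},{"x":4.3,"y":-57.6,"z":2,"rx":0,"ry":0,"rz":-90.7,"fingers":1},{"x":4.3,"y":-57.6,"z":2,"rx":0,"ry":0,"rz":-90.7,"fingers":1},{"x":4.3,"y":-57.6,"z":2,"rx":0,"ry":0,"rz":-90.7,"fingers":1},{"x":4.3,"y":-57.6,"z":2,"rx":0,"ry":0,"rz":-90.7,"fingers":1},{"x":4.3,"y":-57.6,"z":2,"rx":0,"ry":0,"rz":-90.7,"fingers":1},{"x":4.3,"y":-57.6,"z":2,"rx":0,"ry":0,"rz":-90.7,"fingers":1},{"x":4.3,"y":-57.6,"z":2,"rx":0,"ry":0,"rz":-90.7,"fingers":1},{"x":4.3,"y":-57.6,"z":2,"rx":0,"ry":0,"rz":-90.7,"fingers":1},{"x":4.3,"y":-57.6,"z":2,"rx":0,"ry":0,"rz":-90.7,"fingers":1},{"x":4.3,"y":-57.6,"z":2,"rx":0,"ry":0,"rz":-90.7,"fingers":1},{"x":4.3,"y":-57.6,"z":2,"rx":0,"ry":0,"rz":-90.7,"fingers":1},{"x":4.3,"y":-57.6,"z":2,"rx":0,"ry":0,"rz":-90.7,"fingers":1},{"x":4.3,"y":-57.6,"z":2,"rx":0,"ry":0,"rz":-90.7,"fingers":1},{"x":4.3,"y":-57.6,"z":2,"rx":0,"ry":0,"rz":-90.7,"fingers":1}]'; python3 -c "
from h import *
go(.578,.2455,.225,89.7)"
```

```text
t: 18.3
position: [0.578, 0.2431, 0.356]
tcp_rot: [0.71, 0.704, -0.0, 0.001]
ft_force: [0.6, 0.3, -0.4]
width: 0.998
grasp_force: 0.0
t 18.3 xyz cm [ 2.60e-01 -1.00e-02  1.31e+01] rot [ 0.04  0.05 -0.19]
```

```bash
python3 -m pendant '[{"x":0,"y":0,"z":4,"rx":0,"ry":0,"rz":0,"fingers":1},{"x":0,"y":0,"z":8,"rx":0,"ry":0,"rz":0,"fingers":1},{"x":0,"y":0,"z":11,"rx":0,"ry":0,"rz":0,"fingers":1},{"x":0,"y":0,"z":13.1,"rx":0,"ry":0,"rz":0,"fingers":1},{"x":0,"y":0,"z":13.1,"rx":0,"ry":0,"rz":0,"fingers":1},{"x":0,"y":0,"z":13.1,"rx":0,"ry":0,"rz":0,"fingers":-1},{"x":0,"y":0,"z":13.1,"rx":0,"ry":0,"rz":0,"fingers":-1},{"x":0,"y":0,"z":13.1,"rx":0,"ry":0,"rz":0,"fingers":-1},{"x":0,"y":0,"z":13.1,"rx":0,"ry":0,"rz":0,"fingers":-1},{"x":0,"y":0,"z":13.1,"rx":0,"ry":0,"rz":0,"fingers":-1},{"x":0,"y":0,"z":13.1,"rx":0,"ry":0,"rz":0,"fingers":-1}]' 50; python3 -c "
from h import *
go(.524,-.245,.40,-1.1)"
```

```text
t: 19.4
position: [0.5783, 0.2438, 0.2262]
tcp_rot: [0.71, 0.704, 0.001, 0.001]
ft_force: [-1.1, -1.0, 7.0]
width: 0.455
grasp_force: 52.1
t 19.4 xyz cm [-48.93  -5.03 -17.37] rot [ 1.200e-01 -9.000e-02  9.067e+01]
```

```bash
python3 -m pendant '[{"x":0,"y":0,"z":-1,"rx":0,"ry":0,"rz":0,"fingers":-1},{"x":0,"y":0,"z":-3,"rx":0,"ry":0,"rz":0,"fingers":-1},{"x":0,"y":0,"z":-6,"rx":0,"ry":0,"rz":0,"fingers":-1},{"x":0,"y":0,"z":-10,"rx":0,"ry":0,"rz":0,"fingers":-1},{"x":0,"y":0,"z":-14,"rx":0,"ry":0,"rz":0,"fingers":-1},{"x":-48.9,"y":-5,"z":-17.4,"rx":0,"ry":0,"rz":90.7,"fingers":-1},{"x":-48.9,"y":-5,"z":-17.4,"rx":0,"ry":0,"rz":90.7,"fingers":-1},{"x":-48.9,"y":-5,"z":-17.4,"rx":0,"ry":0,"rz":90.7,"fingers":-1},{"x":-48.9,"y":-5,"z":-17.4,"rx":0,"ry":0,"rz":90.7,"fingers":-1},{"x":-48.9,"y":-5,"z":-17.4,"rx":0,"ry":0,"rz":90.7,"fingers":-1},{"x":-48.9,"y":-5,"z":-17.4,"rx":0,"ry":0,"rz":90.7,"fingers":-1},{"x":-48.9,"y":-5,"z":-17.4,"rx":0,"ry":0,"rz":90.7,"fingers":-1},{"x":-48.9,"y":-5,"z":-17.4,"rx":0,"ry":0,"rz":90.7,"fingers":-1},{"x":-48.9,"y":-5,"z":-17.4,"rx":0,"ry":0,"rz":90.7,"fingers":-1},{"x":-48.9,"y":-5,"z":-17.4,"rx":0,"ry":0,"rz":90.7,"fingers":-1},{"x":-48.9,"y":-5,"z":-17.4,"rx":0,"ry":0,"rz":90.7,"fingers":-1},{"x":-48.9,"y":-5,"z":-17.4,"rx":0,"ry":0,"rz":90.7,"fingers":-1},{"x":-48.9,"y":-5,"z":-17.4,"rx":0,"ry":0,"rz":90.7,"fingers":-1},{"x":-48.9,"y":-5,"z":-17.4,"rx":0,"ry":0,"rz":90.7,"fingers":-1},{"x":-48.9,"y":-5,"z":-17.4,"rx":0,"ry":0,"rz":90.7,"fingers":-1}]'; python3 -c "
from h import *
go(.524,-.245,.222,-1.1)"
```

```text
t: 21.4
position: [0.5244, -0.2439, 0.3994]
tcp_rot: [1.0, -0.009, 0.0, 0.001]
ft_force: [0.4, 0.9, -2.6]
width: 0.458
grasp_force: 51.3
t 21.4 xyz cm [-0.05  0.09 17.74] rot [ 0.06 -0.03  0.12]
```

```bash
python3 -m pendant '[{"x":0,"y":0,"z":4,"rx":0,"ry":0,"rz":0,"fingers":-1},{"x":0,"y":0,"z":8,"rx":0,"ry":0,"rz":0,"fingers":-1},{"x":0,"y":0,"z":12,"rx":0,"ry":0,"rz":0,"fingers":-1},{"x":0,"y":0,"z":15,"rx":0,"ry":0,"rz":0,"fingers":-1},{"x":0,"y":0,"z":16.5,"rx":0,"ry":0,"rz":0,"fingers":-1},{"x":0,"y":0,"z":17.3,"rx":0,"ry":0,"rz":0,"fingers":-1},{"x":0,"y":0,"z":17.8,"rx":0,"ry":0,"rz":0,"fingers":-1},{"x":0,"y":0,"z":17.8,"rx":0,"ry":0,"rz":0,"fingers":-1},{"x":0,"y":0,"z":17.8,"rx":0,"ry":0,"rz":0,"fingers":0.4},{"x":0,"y":0,"z":17.8,"rx":0,"ry":0,"rz":0,"fingers":0.4},{"x":0,"y":0,"z":17.8,"rx":0,"ry":0,"rz":0,"fingers":0.4},{"x":0,"y":0,"z":15,"rx":0,"ry":0,"rz":0,"fingers":0.4},{"x":0,"y":0,"z":11,"rx":0,"ry":0,"rz":0,"fingers":0.4},{"x":0,"y":0,"z":7,"rx":0,"ry":0,"rz":0,"fingers":-1},{"x":0,"y":0,"z":5,"rx":0,"ry":0,"rz":0,"fingers":-1},{"x":-16,"y":4,"z":5,"rx":0,"ry":0,"rz":0,"fingers":-1},{"x":-16,"y":4,"z":5,"rx":0,"ry":0,"rz":0,"fingers":-1},{"x":-16,"y":4,"z":5,"rx":0,"ry":0,"rz":0,"fingers":-1},{"x":-16,"y":4,"z":5,"rx":0,"ry":0,"rz":0,"fingers":-1}]'
python3 - <<'E'
from h import *
p,d=grab('top','t4.png');c=cloud('top',d);q,e=grab('side')
cv2.imwrite('pics/c4.png',np.hstack([cv2.resize(p[80:280,290:490],(400,400),interpolation=3),cv2.resize(q[60:260,230:430],(400,400),interpolation=3)])[...,::-1])
go(.375,-.287,.225,-1.1)
E
```

```text
t: 23.3
position: [0.3605, -0.2819, 0.3499]
tcp_rot: [1.0, -0.011, 0.0, 0.001]
ft_force: [0.1, -0.2, 0.4]
width: -0.0
grasp_force: 0.0
t 23.4 xyz cm [ 1.28  0.45 12.51] rot [ 0.13 -0.1  -0.16]
```

View pics/c4.png

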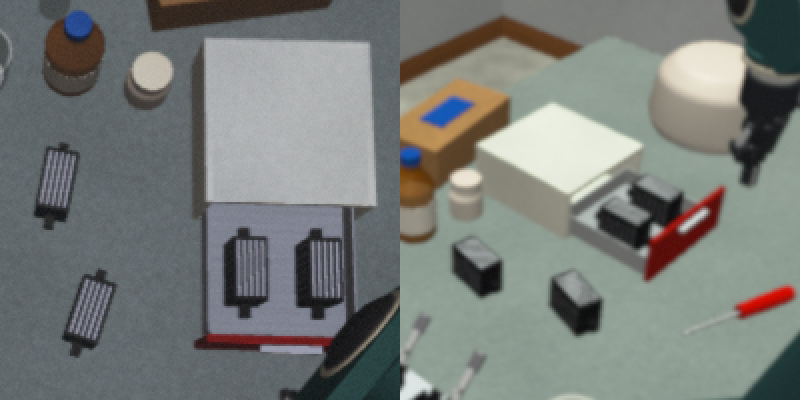

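Both spent cassettes stand in the drawer, in the crop at (247,272) and (322,270). The bystanders haven't moved. Next I'll push the drawer home.

```bash
python3 -m pendant '[{"x":1,"y":0.3,"z":5,"rx":0,"ry":0,"rz":0,"fingers":-1},{"x":1,"y":0.3,"z":10,"rx":0,"ry":0,"rz":0,"fingers":-1},{"x":1,"y":0.3,"z":12.5,"rx":0,"ry":0,"rz":0,"fingers":-1},{"x":2.5,"y":0.3,"z":12.5,"rx":0,"ry":0,"rz":0,"fingers":-1},{"x":4,"y":0.3,"z":12.5,"rx":0,"ry":0,"rz":0,"fingers":-1},{"x":5,"y":0.3,"z":12.5,"rx":0,"ry":0,"rz":0,"fingers":-1},{"x":6,"y":0.3,"z":12.5,"rx":0,"ry":0,"rz":0,"fingers":-1},{"x":7.2,"y":0.3,"z":12.5,"rx":0,"ry":0,"rz":0,"fingers":-1},{"x":8.4,"y":0.3,"z":12.5,"rx":0,"ry":0,"rz":0,"fingers":-1},{"x":9.6,"y":0.3,"z":12.5,"rx":0,"ry":0,"rz":0,"fingers":-1},{"x":10.8,"y":0.3,"z":12.5,"rx":0,"ry":0,"rz":0,"fingers":-1},{"x":12,"y":0.3,"z":12.5,"rx":0,"ry":0,"rz":0,"fingers":-1},{"x":13.2,"y":0.3,"z":12.5,"rx":0,"ry":0,"rz":0,"fingers":-1},{"x":14.4,"y":0.3,"z":12.5,"rx":0,"ry":0,"rz":0,"fingers":-1},{"x":15.6,"y":0.3,"z":12.5,"rx":0,"ry":0,"rz":0,"fingers":-1},{"x":16.8,"y":0.3,"z":12.5,"rx":0,"ry":0,"rz":0,"fingers":-1},{"x":18,"y":0.3,"z":12.5,"rx":0,"ry":0,"rz":0,"fingers":-1},{"x":19,"y":0.3,"z":12.5,"rx":0,"ry":0,"rz":0,"fingers":-1},{"x":20,"y":0.3,"z":12.5,"rx":0,"ry":0,"rz":0,"fingers":-1},{"x":20,"y":0.3,"z":12.5,"rx":0,"ry":0,"rz":0,"fingers":-1}]'
```

```text
t: 25.4
position: [0.5646, -0.2885, 0.2241]
tcp_rot: [1.0, -0.01, 0.0, 0.0]
ft_force: [-1.1, 0.8, 0.4]
width: -0.0
grasp_force: 0.0
```

```bash
python3 -m pendant '[{"x":0.4,"y":0,"z":0,"rx":0,"ry":0,"rz":0,"fingers":-1},{"x":0.8,"y":0,"z":0,"rx":0,"ry":0,"rz":0,"fingers":-1},{"x":0.8,"y":0,"z":0,"rx":0,"ry":0,"rz":0,"fingers":-1}]'
```

```text
t: 25.7
position: [0.5692, -0.289, 0.2239]
tcp_rot: [1.0, -0.01, -0.005, -0.0]
ft_force: [-43.1, 5.4, 19.7]
width: 0.0
grasp_force: 21.8
```

```bash
python3 -m pendant '[{"x":-2,"y":0,"z":0,"rx":0,"ry":0,"rz":0,"fingers":-1},{"x":-5,"y":0,"z":-2,"rx":0,"ry":0,"rz":0,"fingers":-1},{"x":-10,"y":0,"z":-6,"rx":0,"ry":0,"rz":0,"fingers":1},{"x":-17,"y":0,"z":-14,"rx":0,"ry":0,"rz":0,"fingers":1},{"x":-17,"y":0,"z":-14,"rx":0,"ry":0,"rz":0,"fingers":1},{"x":-17,"y":0,"z":-14,"rx":0,"ry":0,"rz":0,"fingers":1},{"x":-17,"y":0,"z":-14,"rx":0,"ry":0,"rz":0,"fingers":1}]'
cat > look.py <<'E'
from h import *
import sys
def look(f):
    p,d=grab('top',f);c=cloud('top',d)
    m=np.zeros(c.shape[:2],bool);m[120:300,240:390]=1
    m&=(c[...,2]>.048)&(c[...,2]<.062)&(p.max(2)<215)
    m[:135]=0
    k,l,st,ce=cv2.connectedComponentsWithStats(m.astype(np.uint8))
    for i in range(1,k):
        if st[i,4]>150:print('blk',ce[i].round(),rect(c,l==i))
    m=win(c,370,90,490,270,.078,.105);print('front+cab',c[m].min(0).round(4),c[m].max(0).round(4),rect(c,m))
    return p,d,c
if __name__=='__main__':
    p,d,c=look('t5.png')
    go(.6326,-.0223,.30,-10.5);go(.4769,-.06,.30,-18.8)
E
python3 look.py
```

```text
t: 26.4
position: [0.4001, -0.2853, 0.3674]
tcp_rot: [1.0, -0.011, 0.002, 0.002]
ft_force: [-0.2, -0.5, 0.6]
width: 0.847
grasp_force: 0.0
blk [318. 169.] (array([632.5, -22.3]), array([40.3, 76.9]), np.float32(-10.93), np.int64(524))
blk [335. 234.] (array([477.1, -60.3]), array([39.9, 76.9]), np.float32(-18.74), np.int64(562))
front+cab [ 0.5761 -0.3912  0.078 ] [ 0.8001 -0.191   0.0971] (array([ 688. , -291.3]), array([198.8, 223.4]), np.float32(-0.61), np.int64(7372))
t 26.45 xyz cm [ 22.6  -26.79   6.53] rot [ 0.14 -0.17  9.32]
t 26.45 xyz cm [  7.11 -22.7    6.5 ] rot [ 0.13 -0.18 17.62]
```

View pics/t5.png

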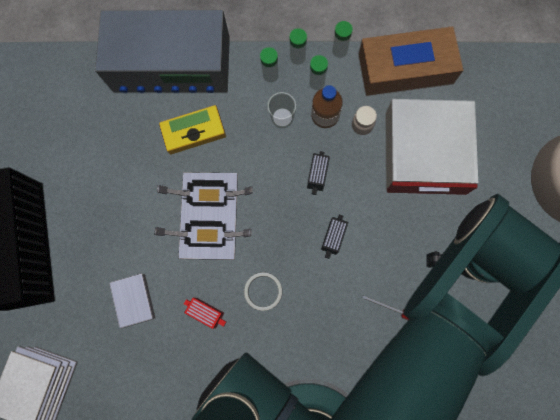

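The drawer front is flush with the cabinet at (432,187), both bays are empty with their levers out, and the fresh cassettes stand unmoved at (318,170) and (335,236). Next I'll pick fresh_2 at (335,236) and check the drawer gap numerically on the way.

```bash
python3 - <<'E'
from h import *
p,d=grab('top');c=cloud('top',d)
for u in(405,460):
    print([(v,c[v,u].round(3).tolist()[0],c[v,u].round(3).tolist()[2],p[v,u].tolist()) for v in range(176,194)])
go(.477,-.0602,.36,-18.8)
E
```

```text
[(176, 0.609, 0.089, [169, 171, 174]), (177, 0.607, 0.089, [171, 174, 176]), (178, 0.604, 0.091, [170, 174, 176]), (179, 0.602, 0.09, [171, 174, 177]), (180, 0.6, 0.085, [167, 169, 174]), (181, 0.598, 0.084, [97, 82, 82]), (182, 0.596, 0.082, [106, 38, 37]), (183, 0.594, 0.08, [115, 38, 39]), (184, 0.592, 0.082, [113, 34, 37]), (185, 0.589, 0.085, [108, 35, 32]), (186, 0.589, 0.074, [64, 33, 31]), (187, 0.588, 0.067, [49, 27, 25]), (188, 0.588, 0.055, [51, 29, 28]), (189, 0.587, 0.05, [54, 31, 31]), (190, 0.588, 0.034, [55, 33, 37]), (191, 0.589, 0.02, [49, 27, 29]), (192, 0.587, 0.015, [59, 44, 43]), (193, 0.588, 0.0, [96, 100, 104])]
[(176, 0.61, 0.09, [168, 171, 173]), (177, 0.608, 0.089, [170, 174, 174]), (178, 0.605, 0.092, [169, 171, 173]), (179, 0.603, 0.089, [174, 176, 177]), (180, 0.599, 0.093, [175, 178, 177]), (181, 0.598, 0.091, [170, 172, 174]), (182, 0.595, 0.09, [123, 115, 111]), (183, 0.594, 0.085, [103, 58, 53]), (184, 0.591, 0.089, [109, 32, 31]), (185, 0.59, 0.085, [116, 37, 36]), (186, 0.587, 0.085, [109, 36, 34]), (187, 0.585, 0.082, [67, 30, 29]), (188, 0.586, 0.071, [51, 30, 29]), (189, 0.585, 0.061, [51, 29, 31]), (190, 0.585, 0.051, [46, 25, 26]), (191, 0.586, 0.037, [50, 29, 29]), (192, 0.585, 0.031, [46, 24, 24]), (193, 0.585, 0.02, [52, 29, 31])]
t 26.5 xyz cm [  7.1  -22.66   0.38] rot [ 0.06 -0.07 17.64]
```

```bash
python3 -m pendant '[{"x":7.1,"y":-22.6,"z":0.4,"rx":0,"ry":0,"rz":17.6,"fingers":1},{"x":7.1,"y":-22.6,"z":0.4,"rx":0,"ry":0,"rz":17.6,"fingers":1},{"x":7.1,"y":-22.6,"z":0.4,"rx":0,"ry":0,"rz":17.6,"fingers":1},{"x":7.1,"y":-22.6,"z":0.4,"rx":0,"ry":0,"rz":17.6,"fingers":1},{"x":7.1,"y":-22.6,"z":0.4,"rx":0,"ry":0,"rz":17.6,"fingers":1},{"x":7.1,"y":-22.6,"z":0.4,"rx":0,"ry":0,"rz":17.6,"fingers":1},{"x":7.1,"y":-22.6,"z":0.4,"rx":0,"ry":0,"rz":17.6,"fingers":1},{"x":7.1,"y":-22.6,"z":0.4,"rx":0,"ry":0,"rz":17.6,"fingers":1}]'; python3 -c "
from h import *
go(.477,-.0602,.21,-18.8)"
```

```text
t: 27.3
position: [0.4772, -0.0611, 0.3589]
tcp_rot: [0.987, -0.163, -0.001, 0.001]
ft_force: [0.2, -0.8, 0.3]
width: 1.0
grasp_force: 0.0
t 27.3 xyz cm [-0.03 -0.1  14.89] rot [0.07 0.06 0.07]
```

```bash
python3 -m pendant '[{"x":0,"y":0,"z":4,"rx":0,"ry":0,"rz":0,"fingers":1},{"x":0,"y":0,"z":8,"rx":0,"ry":0,"rz":0,"fingers":1},{"x":0,"y":0,"z":12,"rx":0,"ry":0,"rz":0,"fingers":1},{"x":0,"y":0,"z":14,"rx":0,"ry":0,"rz":0,"fingers":1},{"x":0,"y":0,"z":14.9,"rx":0,"ry":0,"rz":0,"fingers":1},{"x":0,"y":0,"z":14.9,"rx":0,"ry":0,"rz":0,"fingers":1},{"x":0,"y":0,"z":14.9,"rx":0,"ry":0,"rz":0,"fingers":-1},{"x":0,"y":0,"z":14.9,"rx":0,"ry":0,"rz":0,"fingers":-1},{"x":0,"y":0,"z":14.9,"rx":0,"ry":0,"rz":0,"fingers":-1},{"x":0,"y":0,"z":14.9,"rx":0,"ry":0,"rz":0,"fingers":-1},{"x":0,"y":0,"z":14.9,"rx":0,"ry":0,"rz":0,"fingers":-1},{"x":0,"y":0,"z":14.9,"rx":0,"ry":0,"rz":0,"fingers":-1}]' 50; python3 -c "
from h import *
print(status.observe()['q']);go(.4775,.2463,.32,89.7)"
```

```text
t: 28.5
position: [0.4773, -0.0609, 0.2122]
tcp_rot: [0.987, -0.163, 0.001, 0.001]
ft_force: [-1.0, 0.9, 5.6]
width: 0.45
grasp_force: 50.1
[-1.79661394e-01 -1.94259706e-01  2.06342871e+00 -1.03649735e-03
  1.27030611e+00  1.71807816e+00]
t 28.5 xyz cm [ -9.81 -29.09 -10.82] rot [ 1.5000e-01 -5.0000e-02 -1.0841e+02]
```

```bash
python3 -m pendant '[{"x":0,"y":0,"z":-4,"rx":0,"ry":0,"rz":0,"fingers":-1},{"x":0,"y":0,"z":-8,"rx":0,"ry":0,"rz":0,"fingers":-1},{"x":-9.8,"y":-29.1,"z":-10.8,"rx":0.15,"ry":-0.05,"rz":-108.4,"fingers":-1},{"x":-9.8,"y":-29.1,"z":-10.8,"rx":0.15,"ry":-0.05,"rz":-108.4,"fingers":-1},{"x":-9.8,"y":-29.1,"z":-10.8,"rx":0.15,"ry":-0.05,"rz":-108.4,"fingers":-1},{"x":-9.8,"y":-29.1,"z":-10.8,"rx":0.15,"ry":-0.05,"rz":-108.4,"fingers":-1},{"x":-9.8,"y":-29.1,"z":-10.8,"rx":0.15,"ry":-0.05,"rz":-108.4,"fingers":-1},{"x":-9.8,"y":-29.1,"z":-10.8,"rx":0.15,"ry":-0.05,"rz":-108.4,"fingers":-1},{"x":-9.8,"y":-29.1,"z":-10.8,"rx":0.15,"ry":-0.05,"rz":-108.4,"fingers":-1},{"x":-9.8,"y":-29.1,"z":-10.8,"rx":0.15,"ry":-0.05,"rz":-108.4,"fingers":-1},{"x":-9.8,"y":-29.1,"z":-10.8,"rx":0.15,"ry":-0.05,"rz":-108.4,"fingers":-1},{"x":-9.8,"y":-29.1,"z":-10.8,"rx":0.15,"ry":-0.05,"rz":-108.4,"fingers":-1},{"x":-9.8,"y":-29.1,"z":-10.8,"rx":0.15,"ry":-0.05,"rz":-108.4,"fingers":-1},{"x":-9.8,"y":-29.1,"z":-10.8,"rx":0.15,"ry":-0.05,"rz":-108.4,"fingers":-1},{"x":-9.8,"y":-29.1,"z":-10.8,"rx":0.15,"ry":-0.05,"rz":-108.4,"fingers":-1},{"x":-9.8,"y":-29.1,"z":-10.8,"rx":0.15,"ry":-0.05,"rz":-108.4,"fingers":-1},{"x":-9.8,"y":-29.1,"z":-10.8,"rx":0.15,"ry":-0.05,"rz":-108.4,"fingers":-1},{"x":-9.8,"y":-29.1,"z":-10.8,"rx":0.15,"ry":-0.05,"rz":-108.4,"fingers":-1},{"x":-9.8,"y":-29.1,"z":-10.8,"rx":0.15,"ry":-0.05,"rz":-108.4,"fingers":-1},{"x":-9.8,"y":-29.1,"z":-10.8,"rx":0.15,"ry":-0.05,"rz":-108.4,"fingers":-1}]'; python3 -c "
from h import *
go(.4775,.2463,.23,89.7)"
```

```text
t: 30.5
position: [0.4775, 0.2463, 0.3187]
tcp_rot: [0.709, 0.705, -0.0, -0.001]
ft_force: [-0.2, 0.1, -2.4]
width: 0.455
grasp_force: 52.3
t 30.5 xyz cm [-0.    0.01  8.87] rot [-0.09 -0.02 -0.07]
```

```bash
python3 -m pendant '[{"x":0,"y":0,"z":3,"rx":0,"ry":0,"rz":0,"fingers":-1},{"x":0,"y":0,"z":5,"rx":0,"ry":0,"rz":0,"fingers":-1},{"x":0,"y":0,"z":6,"rx":0,"ry":0,"rz":0,"fingers":-1},{"x":0,"y":0,"z":7,"rx":0,"ry":0,"rz":0,"fingers":-1},{"x":0,"y":0,"z":7.7,"rx":0,"ry":0,"rz":0,"fingers":-1},{"x":0,"y":0,"z":8.3,"rx":0,"ry":0,"rz":0,"fingers":-1},{"x":0,"y":0,"z":8.7,"rx":0,"ry":0,"rz":0,"fingers":-1},{"x":0,"y":0,"z":9.0,"rx":0,"ry":0,"rz":0,"fingers":-1},{"x":0,"y":0,"z":9.0,"rx":0,"ry":0,"rz":0,"fingers":-1}]'
```

```text
t: 31.4
position: [0.4777, 0.2464, 0.2288]
tcp_rot: [0.709, 0.705, 0.0, -0.0]
ft_force: [7.5, 0.3, -5.1]
width: 0.455
grasp_force: 52.4
```

```bash
python3 -m pendant '[{"x":0,"y":0,"z":0,"rx":0,"ry":0,"rz":0,"fingers":0.4},{"x":0,"y":0,"z":0,"rx":0,"ry":0,"rz":0,"fingers":0.4},{"x":0,"y":0,"z":0,"rx":0,"ry":0,"rz":0,"fingers":0.4},{"x":0,"y":0,"z":-3,"rx":0,"ry":0,"rz":0,"fingers":0.4},{"x":0,"y":0,"z":-8,"rx":0,"ry":0,"rz":0,"fingers":1},{"x":0,"y":0,"z":-13,"rx":0,"ry":0,"rz":0,"fingers":1},{"x":-34,"y":6,"z":-13,"rx":0,"ry":0,"rz":60,"fingers":1},{"x":-34,"y":6,"z":-13,"rx":0,"ry":0,"rz":60,"fingers":1},{"x":-34,"y":6,"z":-13,"rx":0,"ry":0,"rz":60,"fingers":1},{"x":-34,"y":6,"z":-13,"rx":0,"ry":0,"rz":60,"fingers":1},{"x":-34,"y":6,"z":-13,"rx":0,"ry":0,"rz":60,"fingers":1},{"x":-34,"y":6,"z":-13,"rx":0,"ry":0,"rz":60,"fingers":1},{"x":-34,"y":6,"z":-13,"rx":0,"ry":0,"rz":60,"fingers":1},{"x":-34,"y":6,"z":-13,"rx":0,"ry":0,"rz":60,"fingers":1},{"x":-34,"y":6,"z":-13,"rx":0,"ry":0,"rz":60,"fingers":1}]'
python3 - <<'E'
from look import *
p,d,c=look('t6.png')
m=win(c,185,214,230,250,.057,.08);print('S',rect(c,m),np.median(c[m][:,2]))
q,e=grab('side');cv2.imwrite('pics/c6.png',np.hstack([cv2.resize(p[120:260,150:370],(400,255),interpolation=3),cv2.resize(q[150:320,160:320],(240,255),interpolation=3)])[...,::-1])
go(.6325,-.0223,.34,-10.7)
E
```

```text
t: 32.9
position: [0.5356, -0.0948, 0.3583]
tcp_rot: [0.967, 0.256, -0.001, -0.001]
ft_force: [-0.3, 0.8, -0.4]
width: 0.998
grasp_force: 0.0
blk [318. 170.] (array([632.6, -22.2]), array([40.2, 76.6]), np.float32(-10.76), np.int64(517))
front+cab [ 0.5762 -0.3924  0.078 ] [ 0.7995 -0.1923  0.097 ] (array([ 687.6, -290.7]), array([200.3, 222.2]), np.float32(-1.15), np.int64(5286))
S (array([474.1, 244.9]), array([39.7, 76.7]), np.float32(-89.06), np.int64(584)) 0.07132300533698654
t 33.0 xyz cm [11.94 -1.35  1.84] rot [-0.06  0.09 40.48]
```

View pics/c6.png

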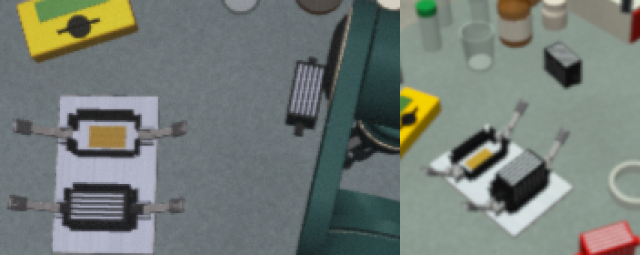

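The fresh cassette sits in the south bay on the lever toes. fresh_1 is unmoved. Picking fresh_1 next.

```bash
python3 -m pendant '[{"x":11.9,"y":-1.4,"z":1.8,"rx":0,"ry":0,"rz":40.5,"fingers":1},{"x":11.9,"y":-1.4,"z":1.8,"rx":0,"ry":0,"rz":40.5,"fingers":1},{"x":11.9,"y":-1.4,"z":1.8,"rx":0,"ry":0,"rz":40.5,"fingers":1},{"x":11.9,"y":-1.4,"z":1.8,"rx":0,"ry":0,"rz":40.5,"fingers":1},{"x":11.9,"y":-1.4,"z":1.8,"rx":0,"ry":0,"rz":40.5,"fingers":1},{"x":11.9,"y":-1.4,"z":1.8,"rx":0,"ry":0,"rz":40.5,"fingers":1},{"x":11.9,"y":-1.4,"z":1.8,"rx":0,"ry":0,"rz":40.5,"fingers":1},{"x":11.9,"y":-1.4,"z":1.8,"rx":0,"ry":0,"rz":40.5,"fingers":1}]'; python3 -c "
from h import *
go(.6325,-.0223,.21,-10.7)"
```

```text
t: 33.8
position: [0.6319, -0.0225, 0.3406]
tcp_rot: [0.996, -0.093, -0.001, -0.0]
ft_force: [0.2, 0.0, -0.2]
width: 1.003
grasp_force: 0.0
t 33.8 xyz cm [ 0.07 -0.02 13.06] rot [-0.01  0.08  0.08]
```

```bash
python3 -m pendant '[{"x":0,"y":0,"z":4,"rx":0,"ry":0,"rz":0,"fingers":1},{"x":0,"y":0,"z":8,"rx":0,"ry":0,"rz":0,"fingers":1},{"x":0,"y":0,"z":11,"rx":0,"ry":0,"rz":0,"fingers":1},{"x":0,"y":0,"z":13,"rx":0,"ry":0,"rz":0,"fingers":1},{"x":0,"y":0,"z":13,"rx":0,"ry":0,"rz":0,"fingers":1},{"x":0,"y":0,"z":13,"rx":0,"ry":0,"rz":0,"fingers":-1},{"x":0,"y":0,"z":13,"rx":0,"ry":0,"rz":0,"fingers":-1},{"x":0,"y":0,"z":13,"rx":0,"ry":0,"rz":0,"fingers":-1},{"x":0,"y":0,"z":13,"rx":0,"ry":0,"rz":0,"fingers":-1},{"x":0,"y":0,"z":13,"rx":0,"ry":0,"rz":0,"fingers":-1},{"x":0,"y":0,"z":13,"rx":0,"ry":0,"rz":0,"fingers":-1}]' 50; python3 -c "
from h import *
go(.577,.2457,.32,89.7)"
```

```text
t: 34.9
position: [0.6322, -0.0229, 0.212]
tcp_rot: [0.996, -0.094, 0.0, -0.0]
ft_force: [-1.4, 1.1, 6.2]
width: 0.459
grasp_force: 50.0
t 34.9 xyz cm [-10.46 -25.35 -10.8 ] rot [ 1.0000e-02 -3.0000e-02 -1.0051e+02]
```

```bash
python3 -m pendant '[{"x":0,"y":0,"z":-4,"rx":0,"ry":0,"rz":0,"fingers":-1},{"x":0,"y":0,"z":-8,"rx":0,"ry":0,"rz":0,"fingers":-1},{"x":-10.4,"y":-25.4,"z":-10.8,"rx":0,"ry":0,"rz":-100.5,"fingers":-1},{"x":-10.4,"y":-25.4,"z":-10.8,"rx":0,"ry":0,"rz":-100.5,"fingers":-1},{"x":-10.4,"y":-25.4,"z":-10.8,"rx":0,"ry":0,"rz":-100.5,"fingers":-1},{"x":-10.4,"y":-25.4,"z":-10.8,"rx":0,"ry":0,"rz":-100.5,"fingers":-1},{"x":-10.4,"y":-25.4,"z":-10.8,"rx":0,"ry":0,"rz":-100.5,"fingers":-1},{"x":-10.4,"y":-25.4,"z":-10.8,"rx":0,"ry":0,"rz":-100.5,"fingers":-1},{"x":-10.4,"y":-25.4,"z":-10.8,"rx":0,"ry":0,"rz":-100.5,"fingers":-1},{"x":-10.4,"y":-25.4,"z":-10.8,"rx":0,"ry":0,"rz":-100.5,"fingers":-1},{"x":-10.4,"y":-25.4,"z":-10.8,"rx":0,"ry":0,"rz":-100.5,"fingers":-1},{"x":-10.4,"y":-25.4,"z":-10.8,"rx":0,"ry":0,"rz":-100.5,"fingers":-1},{"x":-10.4,"y":-25.4,"z":-10.8,"rx":0,"ry":0,"rz":-100.5,"fingers":-1},{"x":-10.4,"y":-25.4,"z":-10.8,"rx":0,"ry":0,"rz":-100.5,"fingers":-1},{"x":-10.4,"y":-25.4,"z":-10.8,"rx":0,"ry":0,"rz":-100.5,"fingers":-1},{"x":-10.4,"y":-25.4,"z":-10.8,"rx":0,"ry":0,"rz":-100.5,"fingers":-1},{"x":-10.4,"y":-25.4,"z":-10.8,"rx":0,"ry":0,"rz":-100.5,"fingers":-1},{"x":-10.4,"y":-25.4,"z":-10.8,"rx":0,"ry":0,"rz":-100.5,"fingers":-1},{"x":-10.4,"y":-25.4,"z":-10.8,"rx":0,"ry":0,"rz":-100.5,"fingers":-1}]'; python3 -c "
from h import *
go(.5776,.2457,.2285,89.7)"
```

```text
t: 36.8
position: [0.5776, 0.246, 0.3185]
tcp_rot: [0.709, 0.705, -0.0, -0.001]
ft_force: [-0.1, 0.3, -1.4]
width: 0.455
grasp_force: 51.9
t 36.8 xyz cm [-0.04  0.01  9.  ] rot [-0.09 -0.02 -0.08]
```

```bash
python3 -m pendant '[{"x":0,"y":0,"z":3,"rx":0,"ry":0,"rz":0,"fingers":-1},{"x":0,"y":0,"z":5,"rx":0,"ry":0,"rz":0,"fingers":-1},{"x":0,"y":0,"z":6,"rx":0,"ry":0,"rz":0,"fingers":-1},{"x":0,"y":0,"z":7,"rx":0,"ry":0,"rz":0,"fingers":-1},{"x":0,"y":0,"z":7.7,"rx":0,"ry":0,"rz":0,"fingers":-1},{"x":0,"y":0,"z":8.3,"rx":0,"ry":0,"rz":0,"fingers":-1},{"x":0,"y":0,"z":8.7,"rx":0,"ry":0,"rz":0,"fingers":-1},{"x":0,"y":0,"z":9.0,"rx":0,"ry":0,"rz":0,"fingers":-1},{"x":0,"y":0,"z":9.0,"rx":0,"ry":0,"rz":0,"fingers":-1}]'
python3 -m pendant '[{"x":0,"y":0,"z":0,"rx":0,"ry":0,"rz":0,"fingers":0.4},{"x":0,"y":0,"z":0,"rx":0,"ry":0,"rz":0,"fingers":0.4},{"x":0,"y":0,"z":0,"rx":0,"ry":0,"rz":0,"fingers":0.4},{"x":0,"y":0,"z":-3,"rx":0,"ry":0,"rz":0,"fingers":0.4},{"x":0,"y":0,"z":-8,"rx":0,"ry":0,"rz":0,"fingers":-1},{"x":5,"y":0,"z":-9,"rx":0,"ry":0,"rz":0,"fingers":-1},{"x":10,"y":0,"z":-9,"rx":0,"ry":0,"rz":0,"fingers":-1},{"x":13.5,"y":0,"z":-9,"rx":0,"ry":0,"rz":0,"fingers":-1},{"x":13.5,"y":0,"z":-9,"rx":0,"ry":0,"rz":0,"fingers":-1},{"x":13.5,"y":0,"z":-9,"rx":0,"ry":0,"rz":0,"fingers":-1}]'
python3 - <<'E'
from h import *
p,d=grab('top','t7.png');q,e=grab('side')
cv2.imwrite('pics/c7.png',np.hstack([cv2.resize(p[140:280,130:270],(400,400),interpolation=3),cv2.resize(q[160:300,140:280],(400,400),interpolation=3)])[...,::-1])
go(.578,.381,.233,89.7)
E
```

```text
t: 37.7
position: [0.5776, 0.2461, 0.2286]
tcp_rot: [0.709, 0.705, -0.0, -0.001]
ft_force: [2.1, 0.5, -3.8]
width: 0.455
grasp_force: 51.8
t: 38.7
position: [0.5782, 0.3816, 0.3183]
tcp_rot: [0.709, 0.706, -0.001, -0.001]
ft_force: [-0.6, -0.1, -0.8]
width: 0.003
grasp_force: 0.0
t 38.8 xyz cm [ 0.06 -0.03  8.57] rot [-0.09 -0.01 -0.05]
```

View pics/c7.png

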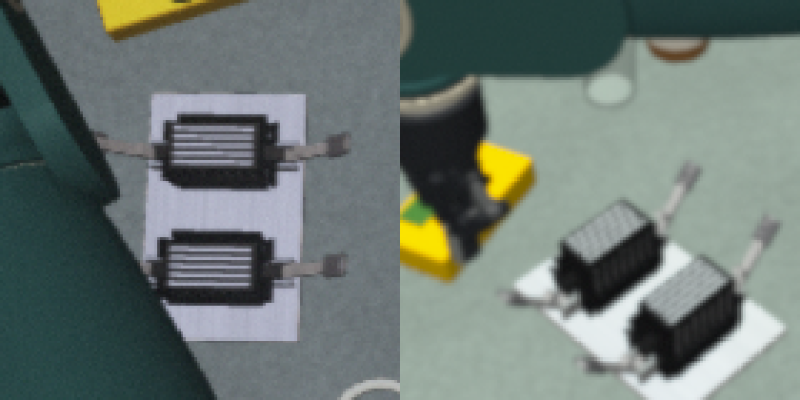

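Both fresh cassettes sit in their bays with the levers out. Now I'll swing the north-left lever in from outside.

```bash
python3 -m pendant '[{"x":0,"y":0,"z":4,"rx":0,"ry":0,"rz":0,"fingers":-1},{"x":0,"y":0,"z":7,"rx":0,"ry":0,"rz":0,"fingers":-1},{"x":0,"y":0,"z":8.6,"rx":0,"ry":0,"rz":0,"fingers":-1},{"x":0,"y":0,"z":8.6,"rx":0,"ry":0,"rz":0,"fingers":-1},{"x":-0.6,"y":0,"z":8.6,"rx":0,"ry":0,"rz":0,"fingers":-1},{"x":-1.2,"y":0,"z":8.6,"rx":0,"ry":0,"rz":0,"fingers":-1},{"x":-1.8,"y":0,"z":8.6,"rx":0,"ry":0,"rz":0,"fingers":-1},{"x":-2.4,"y":0,"z":8.6,"rx":0,"ry":0,"rz":0,"fingers":-1},{"x":-3,"y":0,"z":8.6,"rx":0,"ry":0,"rz":0,"fingers":-1},{"x":-3.6,"y":0,"z":8.6,"rx":0,"ry":0,"rz":0,"fingers":-1},{"x":-4.2,"y":0,"z":8.6,"rx":0,"ry":0,"rz":0,"fingers":-1},{"x":-4.8,"y":0,"z":8.6,"rx":0,"ry":0,"rz":0,"fingers":-1},{"x":-5.4,"y":0,"z":8.6,"rx":0,"ry":0,"rz":0,"fingers":-1},{"x":-6,"y":0,"z":8.6,"rx":0,"ry":0,"rz":0,"fingers":-1},{"x":-6.3,"y":0,"z":8.6,"rx":0,"ry":0,"rz":0,"fingers":-1},{"x":-6.3,"y":0,"z":8.6,"rx":0,"ry":0,"rz":0,"fingers":-1}]'
```

```text
t: 40.4
position: [0.578, 0.3186, 0.2342]
tcp_rot: [0.709, 0.705, 0.002, -0.001]
ft_force: [-1.4, 12.6, 10.4]
width: -0.0
grasp_force: 6.7
```

```bash
python3 -m pendant '[{"x":-0.2,"y":0,"z":0,"rx":0,"ry":0,"rz":0,"fingers":-1},{"x":-0.4,"y":0,"z":0,"rx":0,"ry":0,"rz":0,"fingers":-1},{"x":-0.4,"y":0,"z":0,"rx":0,"ry":0,"rz":0,"fingers":-1}]'
```

```text
t: 40.7
position: [0.5778, 0.3168, 0.2344]
tcp_rot: [0.709, 0.706, 0.004, -0.003]
ft_force: [0.9, 39.0, 3.4]
width: 0.001
grasp_force: 20.5
```

```bash
python3 -m pendant '[{"x":2,"y":0,"z":0,"rx":0,"ry":0,"rz":0,"fingers":-1},{"x":5,"y":0,"z":-3,"rx":0,"ry":0,"rz":0,"fingers":-1},{"x":7.2,"y":-4,"z":-5,"rx":0,"ry":0,"rz":0,"fingers":-1},{"x":7.2,"y":-8,"z":-5,"rx":0,"ry":0,"rz":0,"fingers":-1},{"x":7.2,"y":-10,"z":-3,"rx":0,"ry":0,"rz":0,"fingers":-1},{"x":7.2,"y":-10,"z":0,"rx":0,"ry":0,"rz":0,"fingers":-1},{"x":7,"y":-10,"z":0,"rx":0,"ry":0,"rz":0,"fingers":-1},{"x":6.2,"y":-10,"z":0,"rx":0,"ry":0,"rz":0,"fingers":-1},{"x":5.4,"y":-10,"z":0,"rx":0,"ry":0,"rz":0,"fingers":-1},{"x":4.6,"y":-10,"z":0,"rx":0,"ry":0,"rz":0,"fingers":-1},{"x":4,"y":-10,"z":0,"rx":0,"ry":0,"rz":0,"fingers":-1},{"x":3.4,"y":-10,"z":0,"rx":0,"ry":0,"rz":0,"fingers":-1},{"x":2.8,"y":-10,"z":0,"rx":0,"ry":0,"rz":0,"fingers":-1},{"x":2.2,"y":-10,"z":0,"rx":0,"ry":0,"rz":0,"fingers":-1},{"x":1.6,"y":-10,"z":0,"rx":0,"ry":0,"rz":0,"fingers":-1},{"x":1,"y":-10,"z":0,"rx":0,"ry":0,"rz":0,"fingers":-1},{"x":0.6,"y":-10,"z":0,"rx":0,"ry":0,"rz":0,"fingers":-1},{"x":0.2,"y":-10,"z":0,"rx":0,"ry":0,"rz":0,"fingers":-1},{"x":0.1,"y":-10,"z":0,"rx":0,"ry":0,"rz":0,"fingers":-1},{"x":0.1,"y":-10,"z":0,"rx":0,"ry":0,"rz":0,"fingers":-1}]'
```

```text
t: 42.7
position: [0.4779, 0.3177, 0.2343]
tcp_rot: [0.709, 0.705, 0.003, -0.003]
ft_force: [-0.2, 36.6, 3.0]
width: -0.003
grasp_force: 17.5
```

```bash
python3 -m pendant '[{"x":1,"y":0,"z":0,"rx":0,"ry":0,"rz":0,"fingers":-1},{"x":2,"y":0,"z":-4,"rx":0,"ry":0,"rz":0,"fingers":-1},{"x":1,"y":0,"z":-8,"rx":0,"ry":0,"rz":0,"fingers":-1},{"x":-4,"y":0,"z":-8,"rx":0,"ry":0,"rz":0,"fingers":-1},{"x":-9,"y":0,"z":-8,"rx":0,"ry":0,"rz":0,"fingers":-1},{"x":-14,"y":0,"z":-8,"rx":0,"ry":0,"rz":0,"fingers":-1},{"x":-19,"y":0,"z":-8,"rx":0,"ry":0,"rz":0,"fingers":-1},{"x":-21.1,"y":0,"z":-8,"rx":0,"ry":0,"rz":0,"fingers":-1},{"x":-21.1,"y":0,"z":-8,"rx":0,"ry":0,"rz":0,"fingers":-1},{"x":-21.1,"y":0,"z":-4,"rx":0,"ry":0,"rz":0,"fingers":-1},{"x":-21.1,"y":0,"z":0,"rx":0,"ry":0,"rz":0,"fingers":-1},{"x":-21.1,"y":0,"z":0,"rx":0,"ry":0,"rz":0,"fingers":-1}]'
python3 -m pendant '[{"x":0.6,"y":0,"z":0,"rx":0,"ry":0,"rz":0,"fingers":-1},{"x":1.2,"y":0,"z":0,"rx":0,"ry":0,"rz":0,"fingers":-1},{"x":1.8,"y":0,"z":0,"rx":0,"ry":0,"rz":0,"fingers":-1},{"x":2.4,"y":0,"z":0,"rx":0,"ry":0,"rz":0,"fingers":-1},{"x":3,"y":0,"z":0,"rx":0,"ry":0,"rz":0,"fingers":-1},{"x":3.6,"y":0,"z":0,"rx":0,"ry":0,"rz":0,"fingers":-1},{"x":4.2,"y":0,"z":0,"rx":0,"ry":0,"rz":0,"fingers":-1},{"x":4.8,"y":0,"z":0,"rx":0,"ry":0,"rz":0,"fingers":-1},{"x":5.4,"y":0,"z":0,"rx":0,"ry":0,"rz":0,"fingers":-1},{"x":6,"y":0,"z":0,"rx":0,"ry":0,"rz":0,"fingers":-1},{"x":6.6,"y":0,"z":0,"rx":0,"ry":0,"rz":0,"fingers":-1},{"x":7,"y":0,"z":0,"rx":0,"ry":0,"rz":0,"fingers":-1},{"x":7.2,"y":0,"z":0,"rx":0,"ry":0,"rz":0,"fingers":-1},{"x":7.2,"y":0,"z":0,"rx":0,"ry":0,"rz":0,"fingers":-1}]'
```

```text
t: 43.9
position: [0.4752, 0.1047, 0.2277]
tcp_rot: [0.709, 0.705, -0.004, -0.003]
ft_force: [-0.4, 0.3, 0.2]
width: 0.004
grasp_force: 0.0
t: 45.3
position: [0.4776, 0.1757, 0.234]
tcp_rot: [0.709, 0.705, -0.002, 0.002]
ft_force: [-4.3, -27.7, 19.8]
width: -0.003
grasp_force: 14.5
```

```bash
python3 -m pendant '[{"x":0.1,"y":0,"z":0,"rx":0,"ry":0,"rz":0,"fingers":-1},{"x":-2,"y":0,"z":0,"rx":0,"ry":0,"rz":0,"fingers":-1},{"x":-5,"y":0,"z":-3,"rx":0,"ry":0,"rz":0,"fingers":-1},{"x":-7.4,"y":4,"z":-5,"rx":0,"ry":0,"rz":0,"fingers":-1},{"x":-7.4,"y":8,"z":-5,"rx":0,"ry":0,"rz":0,"fingers":-1},{"x":-7.4,"y":10,"z":-3,"rx":0,"ry":0,"rz":0,"fingers":-1},{"x":-7.4,"y":10,"z":0,"rx":0,"ry":0,"rz":0,"fingers":-1},{"x":-6.6,"y":10,"z":0,"rx":0,"ry":0,"rz":0,"fingers":-1},{"x":-5.8,"y":10,"z":0,"rx":0,"ry":0,"rz":0,"fingers":-1},{"x":-5.2,"y":10,"z":0,"rx":0,"ry":0,"rz":0,"fingers":-1},{"x":-4.6,"y":10,"z":0,"rx":0,"ry":0,"rz":0,"fingers":-1},{"x":-4,"y":10,"z":0,"rx":0,"ry":0,"rz":0,"fingers":-1},{"x":-3.4,"y":10,"z":0,"rx":0,"ry":0,"rz":0,"fingers":-1},{"x":-2.8,"y":10,"z":0,"rx":0,"ry":0,"rz":0,"fingers":-1},{"x":-2.2,"y":10,"z":0,"rx":0,"ry":0,"rz":0,"fingers":-1},{"x":-1.6,"y":10,"z":0,"rx":0,"ry":0,"rz":0,"fingers":-1},{"x":-1,"y":10,"z":0,"rx":0,"ry":0,"rz":0,"fingers":-1},{"x":-0.4,"y":10,"z":0,"rx":0,"ry":0,"rz":0,"fingers":-1},{"x":0.1,"y":10,"z":0,"rx":0,"ry":0,"rz":0,"fingers":-1},{"x":0.1,"y":10,"z":0,"rx":0,"ry":0,"rz":0,"fingers":-1}]'
```

```text
t: 47.3
position: [0.5776, 0.1755, 0.2341]
tcp_rot: [0.709, 0.705, -0.002, 0.002]
ft_force: [-6.2, -33.2, 21.3]
width: -0.001
grasp_force: 17.2
```

```bash
python3 -m pendant '[{"x":-2,"y":0,"z":0,"rx":0,"ry":0,"rz":0,"fingers":-1},{"x":-4,"y":0,"z":-4,"rx":0,"ry":0,"rz":0,"fingers":-1},{"x":-8,"y":0,"z":-9,"rx":0,"ry":0,"rz":0,"fingers":-1},{"x":-25,"y":-8,"z":-12,"rx":0,"ry":0,"rz":0,"fingers":-1},{"x":-25,"y":-8,"z":-12,"rx":0,"ry":0,"rz":0,"fingers":-1},{"x":-25,"y":-8,"z":-12,"rx":0,"ry":0,"rz":0,"fingers":-1},{"x":-25,"y":-8,"z":-12,"rx":0,"ry":0,"rz":0,"fingers":-1},{"x":-25,"y":-8,"z":-12,"rx":0,"ry":0,"rz":0,"fingers":-1},{"x":-25,"y":-8,"z":-12,"rx":0,"ry":0,"rz":0,"fingers":-1}]'
python3 - <<'E'
from look import *
p,d,c=look('t8.png')
for n,w in dict(N=(185,170,230,214,.055,.08),S=(185,214,230,252,.055,.08)).items():
    m=win(c,*w);P=c[m];A=np.c_[P[:,:2]-P[:,:2].mean(0),np.ones(len(P))];print(n,rect(c,m),np.median(P[:,2]),'slope',np.linalg.lstsq(A,P[:,2],rcond=None)[0].round(3))
m=win(c,160,160,250,270,.082,.12)
k,l,st,ce=cv2.connectedComponentsWithStats(m.astype(np.uint8))
for i in range(1,k):
    if st[i,4]>3: print(np.round(ce[i]),np.round(c[l==i].mean(0),4),st[i,4])
q,e=grab('side');cv2.imwrite('pics/c8.png',np.hstack([cv2.resize(p[140:280,140:280],(400,400),interpolation=3),cv2.resize(q[180:300,160:280],(400,400),interpolation=3)])[...,::-1])
E
```

```text
t: 48.2
position: [0.4956, -0.073, 0.3528]
tcp_rot: [0.71, 0.704, 0.0, -0.001]
ft_force: [-0.3, 0.6, -0.5]
width: 0.0
grasp_force: 0.0
front+cab [ 0.5759 -0.3919  0.078 ] [ 0.8001 -0.1923  0.0976] (array([ 688. , -291.3]), array([199.4, 223.7]), np.float32(-0.63), np.int64(6703))
N (array([576. , 245.9]), array([77. , 40.2]), np.float32(89.39), np.int64(554)) 0.06542828359920871 slope [0.029 0.004 0.065]
S (array([476.6, 234.3]), array([100.3,  41.2]), np.float32(89.05), np.int64(585)) 0.06546658853186393 slope [0.016 0.    0.065]
[178. 187.] [0.5779 0.3045 0.0947] 34
[229. 188.] [0.5759 0.1852 0.0965] 24
[174. 230.] [0.478  0.3081 0.0949] 36
[227. 231.] [0.4768 0.1863 0.0972] 27
```

View pics/c8.png

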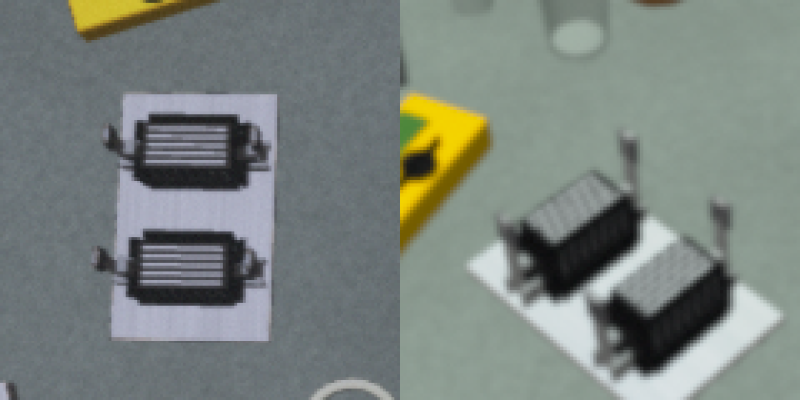

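```bash
python3 - <<'E'
from h import *
def f(c):
  for n,w in dict(N=(.56,.595),S=(.46,.495)).items():
    m=(abs(c[...,1]-.246)<.034)&(c[...,0]>w[0])&(c[...,0]<w[1])&(c[...,2]>.05)&(c[...,2]<.08);P=c[m];A=np.c_[P[:,:2]-P[:,:2].mean(0),np.ones(len(P))];print(n,np.linalg.lstsq(A,P[:,2],rcond=None)[0].round(4))
f(np.load('top0.npy'))
for i in range(4): f(cloud('top',grab('top')[1]))
E
```

```text
N [ 0.0005 -0.0011  0.0658]
S [0.0039 0.015  0.0656]
N [-0.0072 -0.0012  0.0657]
S [-0.0253 -0.0022  0.0657]
N [-0.0056 -0.0017  0.0657]
S [-0.0045  0.0049  0.0659]
N [-0.0178 -0.005   0.0658]
S [-0.0143 -0.004   0.0657]
N [ 0.0063 -0.0045  0.0658]
S [-0.01   -0.0006  0.0656]
```

The crop shows both fresh cassettes level on the bay floors, with all four levers upright. The drawer is flush with the cabinet. Handing in.

```bash
python3 -c "
from rig import order
print(order.sign_off())"
```

```text
the job is handed in; nothing more can be done
None
```

I handed the job in at about 49 s of robot time: both spent cassettes are in the closed quarantine drawer, and both fresh cassettes sit on the floors of their bays with all four levers swung in; the sign-off gave no verdict.

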